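Seat a reed plate on the tuning jig's pin and close the keeper bar

TASK

Lay the brass reed plate flat on the green jig's bed between the red keeper bar and the headed pin, then slide it under the pin's head until its notch is fully home around the pin and the plate lies straight along the jig. Then slide the keeper bar along its tracks, over the plate's tail, until both its ends meet the stops; the tracks are sticky, so walk it up with short pushes at alternate ends, never letting one end get more than about 2 cm ahead of the other. Leave the maple comb, the chromed cover plate and the magnet block where they lie.

Things in the scene. Friction and masses are not known exactly. Their poses are not given: they have to be found in the camera images.
- jig: Fixed tuning jig, green base 184 mm (x) by 280 mm (y = -150 to +130); its bed (top) is 10 mm above the bench. Origin on the bench, z up; the plate slides to jig +y, within 0.2 rad of world +y. Aluminium tracks along both sides, |x| = 70 to 92 (81 to 92 ahead of y +35), tops 24 mm above the bench, with lips over the keeper bar's shoes. The bed between them is bare but for the pin.
- pin (a point): Foot of the steel locating pin, on its axis, on the bed (jig x 0, y +100, z 10 mm). Neck 10 mm diameter, 10 mm tall; on it a head 20 mm across, 4 mm thick. The notch is narrower than the head, so the plate cannot be lowered over it: lay it short (plate origin at jig y 26 mm or less), then slide it to jig +y.
- reed_plate: Loose brass plate 120 (its x) by 40 by 6 mm thick, 0.2 kg, copper reeds on top. Origin: centre of its underside, z up. Its +x end has an open U-notch 14 mm wide, 18 deep, between round-nosed prongs; the tail end is straight. Starts flat on the bench at the robot's left, +x within 0.65 rad of world +y. Home: origin at jig x 0, y +53, z 10 mm, its x along jig +y.
- plate_notch (a point): Point on the plate's underside, 47 mm along its +x from its origin, that coincides with the pin's axis when the plate is fully home (5 mm out from the bottom of the notch).
- keeper_bar: Loose red bar across the jig, 124 (x) by 24 mm (y), underside 8.5 and top 20.5 mm above the bed, 0.42 kg. Steel shoes, |x| = 54 to 78, 50 mm long (y), 9 tall, slide on the bed in the tracks, 3.4 mm side play. Origin: its middle at bed level; x along jig x. Starts at jig y -85 to -105; closed (both shoes on the stops) at jig y -8, 11 mm over the plate's tail.
- bar_right (a point): Middle of where to push on the bar's rear (-y) face, end at its +x: 48 mm from the middle, 12 mm behind its axis, 12 mm above the bed; clear of the lips. A few N move it. Pushed at one end the bar pivots about the other end; skewed past 0.17 rad to the jig counts as racked.
- bar_left (a point): The same at the bar's -x end.
- comb: Maple comb 28 by 130 by 12 mm, loose on the bench, origin under its centre; leave alone.
- cover_plate: Chromed cover plate 125 by 34 by 13 mm, loose on the bench, origin under its centre; leave alone.
- magnet_block: Black ceramic magnet block 60 by 40 by 25 mm, loose on the bench, origin under its centre; leave alone.
Things that resemble listed ones, but are neither listed nor needed, are in the scene too. Several things have the shape of the keeper_bar; the one meant has the colours described above.

How it is judged:
On the way, in this order (a step that is already met when the one before it is completed fails the run):
1. the reed plate lies flat on the jig's bed, short of home, the keeper bar still back (z of reed_plate in the frame of jig between 0.0075 and 0.0125 m and angle between reed_plate's own z axis and vertical below 0.05 rad and y of reed_plate in the frame of jig between -0.03 and 0.045 m and x of reed_plate in the frame of jig between -0.03 and 0.03 m and y of keeper_bar in the frame of jig below -0.05 m), for 0.1 s.
2. the notch is fully home around the pin, the keeper bar still back (z of reed_plate in the frame of jig between 0.0075 and 0.0125 m and angle between reed_plate's own z axis and vertical below 0.05 rad and horizontal distance between plate_notch and pin below 0.004 m and angle between the x axis of reed_plate and the y axis of jig, either way round below 0.1 rad and y of keeper_bar in the frame of jig below -0.05 m), for 0.2 s.
3. the keeper bar is closed against both stops with the plate still home (z of reed_plate in the frame of jig between 0.0075 and 0.0125 m and angle between reed_plate's own z axis and vertical below 0.05 rad and horizontal distance between plate_notch and pin below 0.004 m and angle between the x axis of reed_plate and the y axis of jig, either way round below 0.1 rad and y of keeper_bar in the frame of jig above -0.012 m and angle between the x axis of keeper_bar and the x axis of jig, either way round below 0.04 rad), for 0.2 s.
At the end, for the whole second after the job is handed in: The plate lies flat on the bed (underside within 2.5 mm of it), its notch point within 4 mm of the pin's axis and its length within 0.10 rad of the jig's; the keeper bar's origin is within 4 mm of the closed position and the bar within 0.04 rad of square; both are at rest (all of step 3 and linear speed of each of reed_plate, keeper_bar below 0.01 m/s); the robot touches nothing.
It fails at once if the keeper bar racks: skewed more than 0.17 rad to the jig (angle between the x axis of keeper_bar and the x axis of jig, either way round above 0.17 rad).
It fails at once if the maple comb is moved more than 15 mm (distance of comb from where it was at the start of the episode above 0.015 m).
It fails at once if the chromed cover plate is moved more than 15 mm (distance of cover_plate from where it was at the start of the episode above 0.015 m).
It fails at once if the magnet block is moved more than 15 mm (distance of magnet_block from where it was at the start of the episode above 0.015 m).
It also fails if it takes over 64 s, if anything falls off the work surface, if the arm or the gripper's body presses on something with over 40 N, if the wrist force passes 120 N, or if a joint passes its speed limit or range.

ROBOT

A 6-joint arm with a two-finger parallel gripper is mounted at the origin on the work surface. World frame = base frame: x ahead of the robot, y to its left, z up, the work surface at z = 0. Lengths are in m, angles in rad, forces in N, time in s.
With the tool pointing down it reaches from about 0.425 to 0.95 m from the base axis. Payload 3.5 kg.
Tool frame: the origin (TCP) lies at the very end of the fingers, on their centre line; the grasp point (between the pads) lies 19 mm behind it; z points along the fingers, y is the direction in which the jaws open and shut (so a half turn about z gives the same grasp; the last joint's range is limited). The gripper opens to 85 mm and grips with 20 to 120 N. Pads are 22 mm wide; open, the fingers measure 114 mm over their backs; the gripper's body (76 mm by 85 mm) begins 54 mm behind the grasp point. The pads swing forward as they close: fully open they stand 13 mm farther back than shut.
Start: joints at [-1.339, 0.286, 1.577, -0, 1.279, -0.15], TCP at [0.252, -0.626, 0.201] pointing down, gripper open.
Joint ranges: [-2.77, 2.77], [-0.9, 2.22], [0.21, 2.48], [-1.53, 4.67], [0.24, 2.81], [-2.84, 2.84]. Speed limits (rad/s): [2.79, 2.79, 3.14, 3.14, 3.14, 3.14].

INTERFACE

Orientations are given as a unit quaternion [x, y, z, w].
In Python, from plant import get_state, read_camera, get_calibration, ticket, search_frame, cut_out, pinpoint gives the robot as it stands.
- The arm moves only by the tool move_arm, never from a script. Its argument "plan" is a list that holds one entry, the list of rows, each a list of 7 numbers: the turn, a rotation vector about the tool's x, y, z in degrees, then the shift along the tool's x, y, z in m, then the finger opening in m, from 0 to 0.0854. In form: [[[ax, ay, az, x, y, z, hand], ...]]. A call has exactly 5 rows; each row is the pose to reach, as a shift and turn from the pose measured when the call began, along the tool's axes at that moment; what a row does not reach only later rows make up. A row lasts 1/8 s, in which the tool goes at most 62.5 mm and 10.7 degrees, less where a joint would pass 70% of its speed; a pose out of reach is approached as far as the arm can. A call with a gripper value outside its range is refused whole. The fingers move at their own pace and stop on an object; "force" is the grip in N (left out, the last holds). Time passes only in rows, so rows that repeat a pose let the fingers close, or fill a call up. It gives the time, the measured TCP pose, the force and the opening at its end, in the units of the state.
- get_state(): the state, without advancing time (a new reading comes with each control period).
- read_camera(name): name is "scene" or "top"; returns the picture (420x560x3 uint8, red, green, blue); there is no depth.
- get_calibration(name): a dict with "mtx" (3x3 intrinsics, pixels), "extrinsics" (4x4, takes a point from camera to world coordinates). Camera axes: x right, y up, looking along -z (the intrinsics and any distortion apply to the point x, -y, -z); pixel columns grow to the right and rows downward; lengths in m; the calibration is good to about 2 mm. A picture is of the moment at which its call begins. get_calibration takes no time and is no camera call.
- ticket.sign_off(): hands the job in, once; it reports no verdict.
Trained networks look in the newest picture that a camera, given by its name, has taken for a name from the list of things; names that differ only in an ending like _2 or _b are one class to them, and where a whole thing is asked for, a point or a joint stands for the part that bears it (a point fixed in the world has none). Each returns a list of dicts, best first, with "p" (0 to 1); they miss things now and then, are a little off and sometimes report something else, mostly with a low value. They report only what shows in the picture. A call takes as long as a camera call. They do not tell look-alikes from the thing itself.
- search_frame(camera, query): "centre" ([column, row] in pixels, amid what is visible of it).
- cut_out(camera, query): "pixels" (420x560 bool, what is visible of it) and "centre" ([column, row] in pixels, amid what is visible of it).
- pinpoint(camera, query): "centre" ([column, row] in pixels: a listed point, or the origin of a listed thing).
The state is a dict: "time": time; "qpos": joint angles; "dq": joint speeds; "joint_efforts": joint torques, N m; "eef_pos": TCP position; "tcp_rot": TCP orientation; "contact_force": force on the tool from outside, world axes, zero at the start; "wrist_torque": the same for the moment, N m; "opening": opening from 0.0 (shut) to 1.0 (fully open).
Only numpy, scipy, OpenCV 4.12 (cv2) and the standard library are available. Lean on these libraries where they do the work, as an engineer would, in place of code of your own. Each camera call takes 0.05 s, during which the arm holds its last target.

## Working session

There is one attempt and no reset: what is moved stays moved. The work goes in short steps, Python scripts to look and compute and a tool call to move; the robot and the scene stay as the last step left them, time stands still between calls to the robot, and variables do not carry over. Pictures are saved under pics/ and viewed, and the job is handed in when it is done.

Besides the shell and the picture viewer there is one more tool, called after "Call:" as name([rows], argument=value, ...), one row to a line, values as JSON. move_arm: Moves the arm, as the interface text tells. Its arguments: {"type":"object","properties":{"plan":{"type":"array","items":{"type":"array","items":{"type":"array","items":{"type":"number"}}}},"force":{"type":"number"}},"required":["plan"]}

```bash
ls; mkdir -p pics; python3 - <<'E'
from plant import *
import cv2,numpy as np
s=get_state();print(s)
for c in ["scene","top"]:
    im=read_camera(c);cv2.imwrite(f"pics/{c}0.png",im[:,:,::-1])
    k=get_calibration(c);print(c,k)
    for q in ["jig","reed_plate","keeper_bar","comb","cover_plate","magnet_block"]:
        print(q,[(np.round(d["centre"],1).tolist(),round(float(d["p"]),2)) for d in search_frame(c,q)])
    for q in ["pin","plate_notch","reed_plate","keeper_bar","bar_right","bar_left","jig"]:
        print("pp",q,[(np.round(d["centre"],1).tolist(),round(float(d["p"]),2)) for d in pinpoint(c,q)])
E
```

```text
pics
{'time': 0.0, 'qpos': array([-1.33898525e+00,  2.87156623e-01,  1.57818287e+00, -3.35694257e-06,
        1.27860250e+00, -1.50027130e-01]), 'dq': array([-0.00115758,  0.00033098, -0.00159692, -0.00089133, -0.00104781,
       -0.00174026]), 'joint_efforts': array([ 4.86814497e-04, -4.05977619e+01, -2.92626768e+01, -1.40222010e-04,
        5.77707877e-03,  3.03940723e-06]), 'eef_pos': array([ 0.2513629 , -0.62566376,  0.19935012]), 'tcp_rot': array([ 9.81829470e-01,  1.89761722e-01, -4.96267025e-05, -1.17362480e-03]), 'contact_force': array([-0.64360189, -0.22228581,  0.48918901]), 'wrist_torque': array([-0.01666312,  0.03089695, -0.02801887]), 'opening': 1.0027232267094752}
scene {'mtx': array([[477.75510632,   0.        , 273.47978454],
       [  0.        , 477.75510632, 224.17512137],
       [  0.        ,   0.        ,   1.        ]]), 'extrinsics': array([[-0.35375839, -0.54003361,  0.76368757,  1.32050358],
       [ 0.93522187, -0.19142228,  0.29785495,  0.31168461],
       [-0.01466487,  0.819586  ,  0.57276848,  0.62278028],
       [ 0.        ,  0.        ,  0.        , 
[... 1241 characters left out ...]
ig [([281.7, 201.6], 0.91)]
reed_plate [([164.9, 241.6], 0.93)]
keeper_bar [([308.7, 281.8], 0.72), ([323.9, 200.1], 0.64), ([328.1, 126.9], 0.55), ([178.8, 164.2], 0.17)]
comb [([176.2, 162.0], 0.6)]
cover_plate [([403.8, 183.5], 0.59)]
magnet_block [([411.4, 249.9], 0.63)]
pp pin [([248.1, 197.6], 0.87)]
pp plate_notch [([148.7, 239.7], 0.57)]
pp reed_plate [([163.3, 242.7], 0.77)]
pp keeper_bar [([327.7, 128.1], 0.83), ([321.0, 197.6], 0.82), ([309.8, 278.8], 0.56)]
pp bar_right [([324.9, 189.6], 0.72), ([292.8, 294.9], 0.68), ([314.2, 137.2], 0.63)]
pp bar_left [([324.2, 219.6], 0.88), ([333.3, 110.0], 0.77), ([321.2, 201.7], 0.62), ([314.4, 265.7], 0.55)]
pp jig [([285.3, 203.4], 0.65)]
```

View pics/scene0.png

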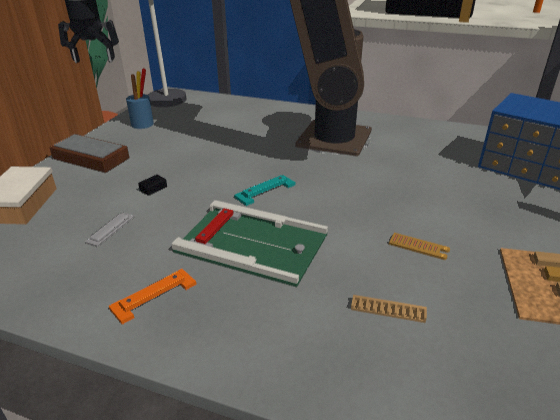

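View pics/top0.png

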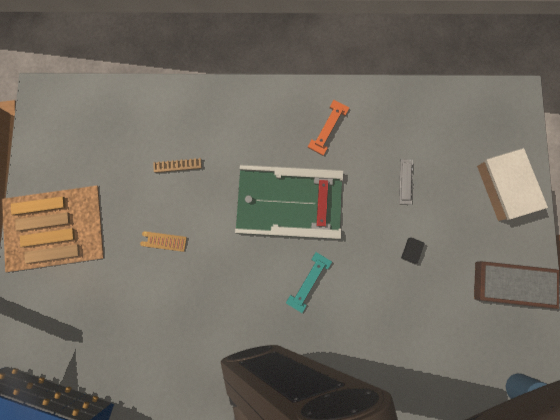

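```bash
python3 - <<'E'
import cv2
a=cv2.imread("pics/top0.png")
cv2.imwrite("pics/crop_top.png",cv2.resize(a[110:300,120:360],None,fx=3.3,fy=3.1,interpolation=cv2.INTER_CUBIC))
a=cv2.imread("pics/scene0.png")
cv2.imwrite("pics/crop_scene.png",cv2.resize(a[180:310,180:460],None,fx=2.8,fy=2.8,interpolation=cv2.INTER_CUBIC))
E
```

```text
(no output)
```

View pics/crop_top.png

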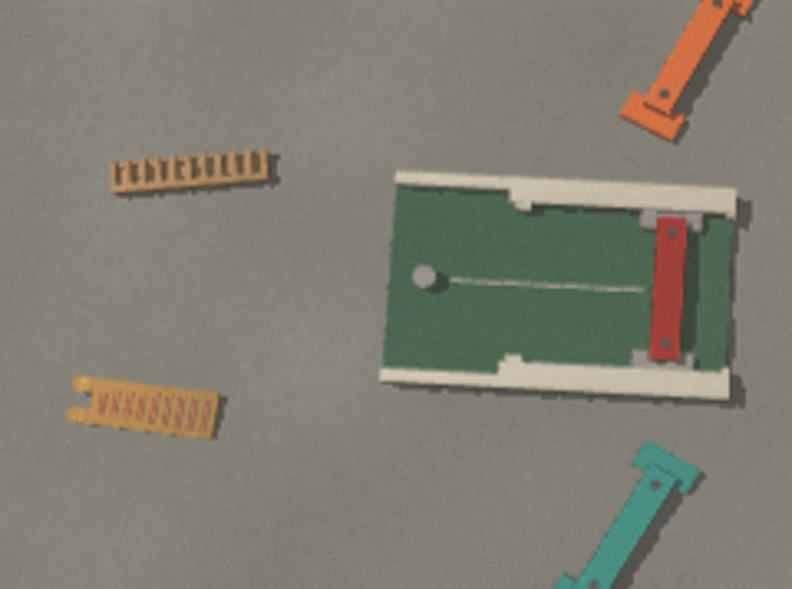

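View pics/crop_scene.png

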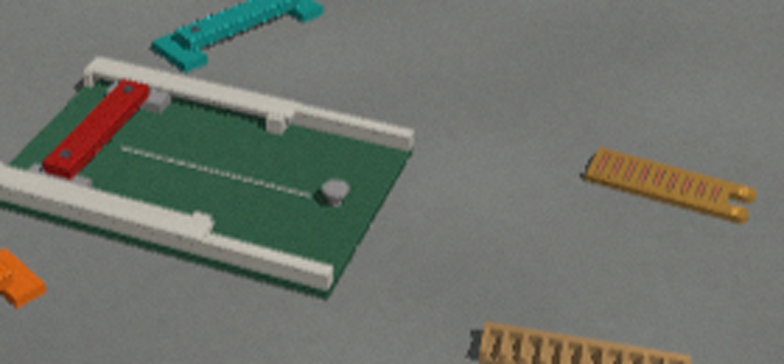

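Candidates in the top view:
- **Bar:** red (323,200) on the jig, orange (328,127) and teal (310,282). The red one is meant.
- **Plate:** brass notched piece (165,242). The comb (178,165) and the chrome cover (405,182) are not it.
- **Pin:** head at (248,198).

The crops confirm these, and the notch faces +y. Next I'll measure precisely.

```bash
cat > h.py <<'E'
from plant import *
import cv2,numpy as np
from scipy.optimize import least_squares
K={c:get_calibration(c) for c in ["scene","top"]}
def back(c,uv,z):
    uv=np.atleast_2d(np.asarray(uv,float));m=K[c]["mtx"];E=K[c]["extrinsics"]
    d=np.c_[(uv[:,0]-m[0,2])/m[0,0],-(uv[:,1]-m[1,2])/m[1,1],-np.ones(len(uv))]@E[:3,:3].T
    o=E[:3,3];t=(z-o[2])/d[:,2];return (o+t[:,None]*d)
def proj(c,P):
    m=K[c]["mtx"];E=K[c]["extrinsics"];p=(np.atleast_2d(P)-E[:3,3])@E[:3,:3]
    return np.c_[m[0,0]*p[:,0]/-p[:,2]+m[0,2],m[1,1]*-p[:,1]/-p[:,2]+m[1,2]]
def hsv(im): return cv2.cvtColor(im,cv2.COLOR_RGB2HSV)
def rect(mask,c,z,up=1):
    cs,_=cv2.findContours(mask.astype(np.uint8),cv2.RETR_EXTERNAL,cv2.CHAIN_APPROX_NONE)
    k=max(cs,key=cv2.contourArea)[:,0,:]
    w=back(c,k,z)[:,:2].astype(np.float32)*1000
    return cv2.minAreaRect(w)
E
python3 - <<'E'
from h import *
ims={c:read_camera(c) for c in K}
for c in K:
    H=hsv(ims[c])
    def blob(sel,win):
        m=np.zeros(sel.shape,bool);x0,x1,y0,y1=win;m[y0:y1,x0:x1]=sel[y0:y1,x0:x1];return m
    wp={"top":(130,200,225,260),"scene":(380,460,228,265)}[c]
    wj={"top":(225,355,155,250),"scene":(160,340,195,285)}[c]
    for q,w in [("reed_plate",wp)]:
        r=cut_out(c,q)
        if r: print(c,q,r[0]["p"],"cut rect",rect(r[0]["pixels"],c,.004))
    pl=blob((H[...,0]>8)&(H[...,0]<30)&(H[...,1]>90)&(H[...,2]>90),wp)
    print(c,"plate color",pl.sum(),rect(pl,c,.005))
    red=blob(((H[...,0]<6)|(H[...,0]>172))&(H[...,1]>130)&(H[...,2]>70),wj)
    print(c,"bar",red.sum(),rect(red,c,.0305))
    wh=blob((H[...,1]<60)&(H[...,2]>150),wj)
    n,l,st,ce=cv2.connectedComponentsWithStats(wh.astype(np.uint8))
    for i in range(1,n):
        if st[i,4]>100: print(c,"track",st[i],rect(l==i,c,.024))
    gr=blob((H[...,0]>55)&(H[...,0]<95)&(H[...,1]>80),wj)
    print(c,"green",rect(gr,c,.010))
    print(c,"notch",[ (np.round(back(c,d["centre"],0)[0],4),d["p"]) for d in pinpoint(c,"plate_notch")], "plate",[ (np.round(back(c,d["centre"],0)[0],4),d["p"]) for d in pinpoint(c,"reed_plate")][:1])
    print(c,"pin",[ (np.round(back(c,d["centre"],.01)[0],4),d["p"]) for d in pinpoint(c,"pin")])
E
```

```text
scene reed_plate 0.77 cut rect ((467.39404296875, 306.8736572265625), (118.5241470336914, 51.11152267456055), 82.64933776855469)
scene plate color 743 ((467.169189453125, 306.4882507324219), (120.94139862060547, 47.46088409423828), 82.79644775390625)
scene bar 495 ((575.3119506835938, -114.77123260498047), (31.445178985595703, 132.2144012451172), 85.71619415283203)
scene track [210 200 118  29 601] ((495.6244201660156, -27.95916748046875), (281.6044006347656, 29.922225952148438), 86.4048843383789)
scene track [172 237 127  44 825] ((653.7000122070312, -34.03144836425781), (284.8512268066406, 29.45639419555664), 86.06913757324219)
scene green ((582.9925537109375, -28.485824584960938), (277.7379455566406, 179.9111785888672), 87.07066345214844)
scene notch [(array([0.4721, 0.3586, 0.    ]), 0.77)] plate [(array([0.465 , 0.3128, 0.    ]), 0.62)]
scene pin [(array([0.5842, 0.0773, 0.01  ]), 0.79)]
top reed_plate 0.82 cut rect ((468.08837890625, 306.04412841796875), (123.61972045898438, 44.18741226196289), 83.76701354980469)
top plate color 635 ((467.84375, 307.22882080078125), (121.16295623779297, 40.174888610839844), 82.74412536621094)
top bar 392 ((571.4992065429688, -117.88484954833984), (23.624752044677734, 122.34727478027344), 86.25802612304688)
top track [239 165 104  15 736] ((654.4575805664062, -33.96699523925781), (279.7825012207031, 29.741464614868164), 87.00696563720703)
top track [235 224 106  15 768] ((500.61700439453125, -26.993927001953125), (278.280029296875, 33.396812438964844), 87.14705657958984)Traceback (most recent call last):
  File "<stdin>", line 21, in <module>
  File "h.py", line 15, in rect
    k=max(cs,key=cv2.contourArea)[:,0,:]
      ~~~^^^^^^^^^^^^^^^^^^^^^^^^
ValueError: max() iterable argument is empty
```

```bash
python3 - <<'E'
from h import *
ims={c:read_camera(c) for c in K}
for c,(u,v) in {"top":(248.5,199),"scene":(298.5,248)}.items():
    u,v=int(u),int(v);I=ims[c];cr=I[v-12:v+13,u-14:u+15]
    s=cr.astype(int);w=(s[...,0]-(0.6*s[...,1]))
    g=hsv(cr);m=(g[...,1]<60)&(g[...,2]>90)
    n,l,st,ce=cv2.connectedComponentsWithStats(m.astype(np.uint8));
    for i in range(1,n):
        if st[i,4]>12: print(c,st[i],ce[i]+[u-14,v-12],back(c,ce[i]+[u-14,v-12],.0235 if c=="top" else .022))
a=np.radians(-2.8);R=np.array([[np.cos(a),-np.sin(a)],[np.sin(a),np.cos(a)]])
j=np.array([.578,-.0205])
def overlay(c,name,win,f):
    im=ims[c][:,:,::-1].copy();x0,x1,y0,y1=win
    im=cv2.resize(im[y0:y1,x0:x1],None,fx=f,fy=f,interpolation=cv2.INTER_CUBIC)
    def poly(P,z,col):
        p=proj(c,np.c_[P,np.full(len(P),z)]);p=((p-[x0,y0]+.5)*f).round().astype(int);cv2.polylines(im,[p],True,col,1)
    J=lambda P:np.array(P)@R.T+j
    poly(J([[-.092,-.15],[.092,-.15],[.092,.13],[-.092,.13]]),.024,(255,0,0))
    poly(J([[-.081,.035],[-.081,.13],[.081,.13],[.081,.035]]),.024,(255,0,255))
    t=np.linspace(0,6.28,30);poly(J(np.c_[.01*np.cos(t),.1+.01*np.sin(t)]),.024,(0,255,255))
    b=np.radians(82.75);B=np.array([[np.cos(b),-np.sin(b)],[np.sin(b),np.cos(b)]])
    poly(np.array([[-.06,-.02],[.06,-.02],[.06,.02],[-.06,.02]])@B.T+[.4678,.3072],.006,(255,0,0))
    d=J([[0,-.098]])[0]
    b=np.radians(-3.5);B=np.array([[np.cos(b),-np.sin(b)],[np.sin(b),np.cos(b)]])
    poly(np.array([[-.062,-.012],[.062,-.012],[.062,.012],[-.062,.012]])@B.T+[.5716,-.117],.0305,(255,255,0))
    cv2.imwrite(name,im)
overlay("top","pics/ov_top.png",(130,360,150,260),3.4)
overlay("scene","pics/ov_scene.png",(165,455,185,310),2.7)
E
```

```text
top [  0   0   7  25 114] [235.83333333 198.21052632] [[0.58252223 0.1120858  0.0235    ]]
top [10  6  9 11 64] [247.703125 198.15625 ] [[0.58288306 0.08025974 0.0235    ]]
top [22 12  7  3 19] [259.26315789 199.89473684] [[0.57836448 0.04920148 0.0235    ]]
scene [11  8 10  7 55] [299.63636364 246.8       ] [[0.57737564 0.07859916 0.022     ]]
```

View pics/ov_top.png

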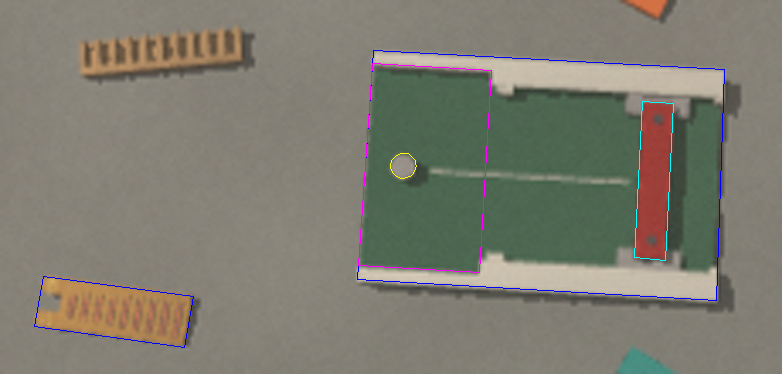

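View pics/ov_scene.png

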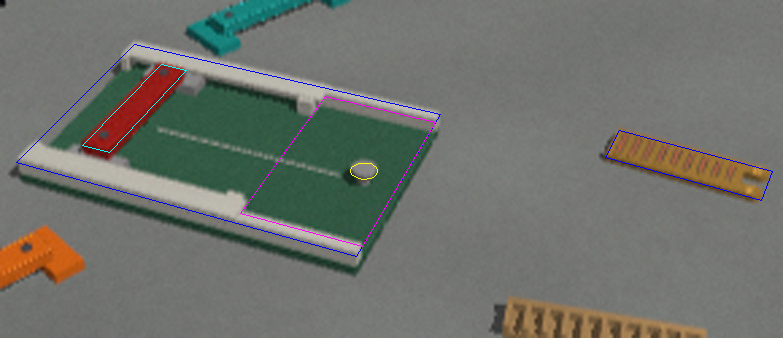

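```bash
cat >> h.py <<'E'
from scipy.spatial.transform import Rotation as Ro
JY=np.radians(-2.8);JO=np.array([.578,-.0205])
JR=np.array([[np.cos(JY),-np.sin(JY)],[np.sin(JY),np.cos(JY)]])
def J(x,y): return JR@[x,y]+JO
def toJ(p): return JR.T@(np.asarray(p)-JO)
def status():
    s=get_state();R=Ro.from_quat(s["tcp_rot"]);M=R.as_matrix()
    print("t%.2f"%s["time"],"pos",np.round(s["eef_pos"],4),"yaw_y %.2f"%np.degrees(np.arctan2(M[1,1],M[0,1])),"tilt %.4f"%np.arccos(-M[2,2]),"F",np.round(s["contact_force"],1),"op %.4f"%(s["opening"]*.0854),"jig",np.round(toJ(s["eef_pos"][:2])*1000,1),"q",np.round(s["qpos"],2))
    return s,R
def rows(wps):
    """wps: (x,y,z,yaw_deg of tool y) -> rows"""
    s,R=status()
    for x,y,z,yw in wps:
        a=np.radians(yw);yy=np.array([np.cos(a),np.sin(a),0]);zz=np.array([0,0,-1.]);xx=np.cross(yy,zz)
        T=Ro.from_matrix(np.c_[xx,yy,zz]);r=(R.inv()*T).as_rotvec(degrees=True);d=R.inv().apply(np.array([x,y,z])-s["eef_pos"])
        print("[",", ".join("%.1f"%v for v in r),",",", ".join("%.4f"%v for v in d),"]")
E
python3 - <<'E'
from h import *
# path
P=[(.30,-.585,.2,-60),(.35,-.545,.2,-50),(.40,-.505,.2,-40),(.44,-.46,.2,-30),(.48,-.41,.2,-20)]
rows(P)
E
```

```text
t1.85 pos [ 0.2516 -0.6264  0.2007] yaw_y -68.12 tilt 0.0000 F [-0.7 -0.1  0.6] op 0.0853 jig [-296.5 -621.1] q [-1.34  0.29  1.58  0.    1.28 -0.15]
[ 0.0, -0.0, -8.1 , 0.0604, -0.0203, 0.0007 ]
[ 0.0, -0.0, -18.1 , 0.1217, -0.0388, 0.0007 ]
[ 0.0, -0.0, -28.1 , 0.1830, -0.0573, 0.0007 ]
[ 0.0, -0.0, -38.1 , 0.2369, -0.0842, 0.0007 ]
[ 0.0, -0.0, -48.1 , 0.2926, -0.1157, 0.0007 ]
```

Call:
move_arm([
  [[0, 0, -8, 0.06, -0.02, 0, 0.0854], [0, 0, -18, 0.121, -0.039, 0, 0.0854], [0, 0, -28, 0.182, -0.057, 0, 0.0854], [0, 0, -38, 0.236, -0.084, 0, 0.0854], [0, 0, -48, 0.292, -0.116, 0, 0.0854]],
])

```text
time: 2.48
eef_pos: [0.4787, -0.4108, 0.2009]
tcp_rot: [0.818, 0.575, 0.0, 0.0]
contact_force: [0.2, -0.1, 0.7]
opening: 0.998
```

```bash
python3 - <<'E'
from h import *
rows([(.49,-.34,.18,-16),(.495,-.28,.17,-12),(.495,-.22,.16,-7.25),(.495,-.16,.15,-7.25),(.495,-.10,.15,-7.25)])
E
```

```text
t2.48 pos [ 0.4787 -0.4108  0.2009] yaw_y -19.80 tilt 0.0007 F [ 0.2 -0.1  0.7] op 0.0853 jig [ -80.1 -394.7] q [-0.87  0.19  1.69  0.    1.26 -0.52]
[ 0.0, 0.0, -3.8 , 0.0705, -0.0134, 0.0209 ]
[ 0.0, 0.0, -7.8 , 0.1286, -0.0290, 0.0309 ]
[ 0.0, 0.0, -12.5 , 0.1851, -0.0494, 0.0408 ]
[ 0.0, 0.0, -12.5 , 0.2415, -0.0697, 0.0508 ]
[ 0.0, 0.0, -12.5 , 0.2980, -0.0900, 0.0508 ]
```

Call:
move_arm([
  [[0, 0, -4, 0.058, -0.012, 0.012, 0.0854], [0, 0, -8, 0.117, -0.027, 0.02, 0.0854], [0, 0, -12.5, 0.175, -0.046, 0.03, 0.0854], [0, 0, -12.5, 0.233, -0.067, 0.04, 0.0854], [0, 0, -12.5, 0.291, -0.088, 0.05, 0.0854]],
])

```text
time: 3.1
eef_pos: [0.4944, -0.1054, 0.1508]
tcp_rot: [0.751, 0.661, 0.0, 0.001]
contact_force: [1.0, 0.0, 0.7]
opening: 0.998
```

```bash
python3 - <<'E'
from h import *
s=get_state()["eef_pos"];T=np.array([.4678,.3072,.10]);d=T-s
rows([tuple(s+d*k/np.linalg.norm(d)*.062)+(-7.25,) for k in range(1,6)]+[(.4678,.3072,.1,-7.25)])
E
```

```text
t3.10 pos [ 0.4944 -0.1054  0.1508] yaw_y -7.32 tilt 0.0017 F [1.  0.  0.7] op 0.0852 jig [-79.3 -88.9] q [-0.41 -0.04  2.03  0.    1.15 -0.28]
[ 0.1, 0.0, -0.1 , 0.0604, -0.0118, 0.0075 ]
[ 0.1, 0.0, -0.1 , 0.1208, -0.0235, 0.0150 ]
[ 0.1, 0.0, -0.1 , 0.1812, -0.0353, 0.0226 ]
[ 0.1, 0.0, -0.1 , 0.2416, -0.0471, 0.0301 ]
[ 0.1, 0.0, -0.1 , 0.3020, -0.0588, 0.0376 ]
[ 0.1, 0.0, -0.1 , 0.4059, -0.0791, 0.0505 ]
```

Call:
move_arm([
  [[0.1, 0, -0.1, 0.06, -0.012, 0.007, 0.0854], [0.1, 0, -0.1, 0.121, -0.024, 0.015, 0.0854], [0.1, 0, -0.1, 0.181, -0.035, 0.022, 0.075], [0.1, 0, -0.1, 0.242, -0.047, 0.03, 0.06], [0.1, 0, -0.1, 0.302, -0.059, 0.037, 0.056]],
])

```text
time: 3.72
eef_pos: [0.4743, 0.2037, 0.1138]
tcp_rot: [0.75, 0.661, 0.0, 0.0]
contact_force: [1.2, 0.0, 0.4]
opening: 0.656
```

```bash
python3 - <<'E'
from h import *
rows([(.4678,.256,.1,-7.25),(.4678,.3072,.1,-7.25),(.4678,.3072,.05,-7.25),(.4678,.3072,.03,-7.25)])
E
```

```text
t3.73 pos [0.4743 0.2037 0.1138] yaw_y -7.22 tilt 0.0012 F [1.2 0.  0.4] op 0.0560 jig [-114.5  218.9] q [ 0.21  0.03  2.04 -0.    1.08  0.34]
[ 0.1, 0.0, 0.0 , 0.0511, -0.0130, 0.0138 ]
[ 0.1, 0.0, 0.0 , 0.1019, -0.0194, 0.0138 ]
[ 0.1, 0.0, 0.0 , 0.1019, -0.0195, 0.0638 ]
[ 0.1, 0.0, 0.0 , 0.1019, -0.0195, 0.0838 ]
```

Call:
move_arm([
  [[0.1, 0, 0, 0.051, -0.013, 0.014, 0.056], [0.1, 0, 0, 0.102, -0.0195, 0.03, 0.056], [0.1, 0, 0, 0.102, -0.0195, 0.064, 0.056], [0.1, 0, 0, 0.102, -0.0195, 0.084, 0.056], [0.1, 0, 0, 0.102, -0.0195, 0.084, 0.056]],
])

```text
time: 4.35
eef_pos: [0.4662, 0.3068, 0.0279]
tcp_rot: [0.75, 0.661, -0.002, -0.001]
contact_force: [0.2, 0.3, 0.1]
opening: 0.655
```

```bash
python3 - <<'E'
from h import *
rows([(.4678,.3072,.02,-7.25),(.4678,.3072,.01,-7.25)])
a=[]
for c in K:
    im=read_camera(c)[:,:,::-1]
    (u,v)=(165,242) if c=="top" else (420,247)
    a.append(cv2.resize(im[v-40:v+40,u-50:u+50],None,fx=4,fy=4,interpolation=cv2.INTER_CUBIC))
cv2.imwrite("pics/grasp1.png",np.hstack(a))
E
```

```text
t4.35 pos [0.4662 0.3068 0.0279] yaw_y -7.19 tilt 0.0048 F [0.2 0.3 0.1] op 0.0559 jig [-127.6  321.5] q [0.4  0.24 1.98 0.   0.93 0.53]
[ -0.2, 0.1, 0.1 , 0.0006, 0.0015, 0.0079 ]
[ -0.2, 0.1, 0.1 , 0.0006, 0.0016, 0.0179 ]
```

View pics/grasp1.png

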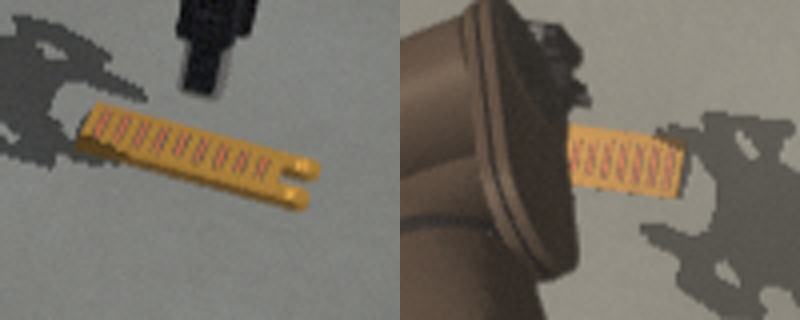

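```bash
python3 - <<'E'
from h import *
for P in [(.4955,.304,.028),(.4377,.31,.028),(.4955,.304,.036),(.51,.304,.036)]:
    print(P,(proj("scene",P)-[370,207])*4,(proj("top",P)-[115,202])*4+[400,0])
E
```

```text
(0.4955, 0.304, 0.028) [[190.14366154 148.19089367]] [[589.07685283 111.62899105]]
(0.4377, 0.31, 0.028) [[215.15257457  88.28860189]] [[575.54516874 199.55525237]]
(0.4955, 0.304, 0.036) [[192.63859067 135.62848406]] [[585.70410344 110.44163393]]
(0.51, 0.304, 0.036) [[189.09323968 152.03351047]] [[586.80699094  88.43378144]]
```

```bash
python3 - <<'E'
from h import *
im=read_camera("scene")[:,:,::-1]
cv2.imwrite("pics/sc2.png",cv2.resize(im[100:300,330:560],None,fx=3,fy=3,interpolation=cv2.INTER_CUBIC))
im=read_camera("top")[:,:,::-1]
cv2.imwrite("pics/tp2.png",im)
status()
E
```

```text
t4.55 pos [0.469  0.3076 0.0314] yaw_y -7.23 tilt 0.0023 F [-0.5 -0.4  0.6] op 0.0558 jig [-124.9  322.4] q [0.4  0.24 1.97 0.   0.93 0.53]
```

View pics/sc2.png

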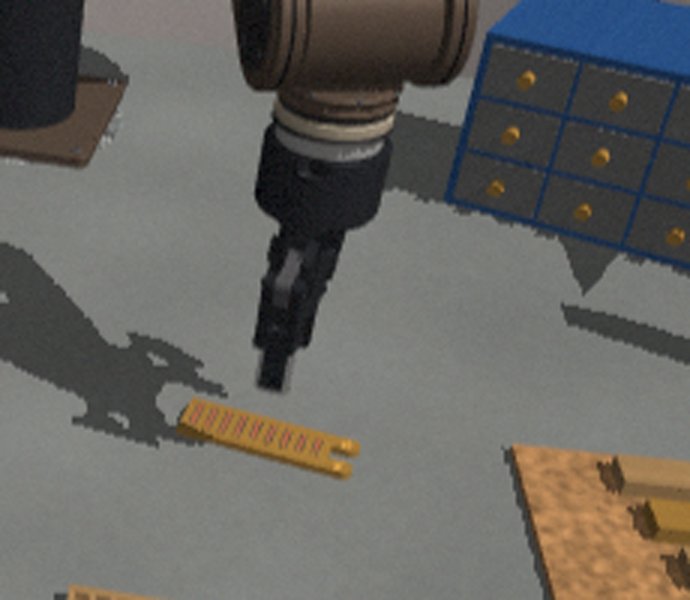

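View pics/tp2.png

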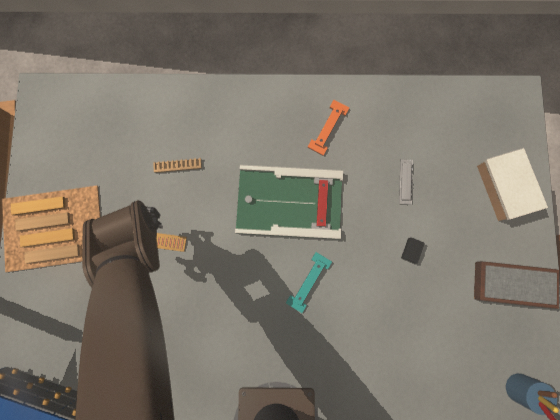

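```bash
python3 - <<'E'
from h import *
for dx in (0,.028,-.028):
  for z in (.031,.05,.1,.15,.2):
    P=(.469+dx,.3076,z); print(np.round(P,3),((proj("scene",P)-[330,100])*3).round(),proj("top",P).round(1))
E
```

```text
[0.469 0.308 0.031] [[273. 408.]] [[160.1 239.9]]
[0.469 0.308 0.05 ] [[278. 385.]] [[158.  239.3]]
[0.469 0.308 0.1  ] [[290. 324.]] [[152.2 237.8]]
[0.469 0.308 0.15 ] [[303. 259.]] [[145.8 236.1]]
[0.469 0.308 0.2  ] [[317. 190.]] [[138.7 234.3]]
[0.497 0.308 0.031] [[268. 431.]] [[160.6 229.2]]
[0.497 0.308 0.05 ] [[273. 408.]] [[158.6 228.5]]
[0.497 0.308 0.1  ] [[286. 346.]] [[152.8 226.5]]
[0.497 0.308 0.15 ] [[299. 280.]] [[146.4 224.2]]
[0.497 0.308 0.2  ] [[313. 210.]] [[139.4 221.7]]
[0.441 0.308 0.031] [[278. 386.]] [[159.5 250.6]]
[0.441 0.308 0.05 ] [[283. 364.]] [[157.4 250.2]]
[0.441 0.308 0.1  ] [[295. 303.]] [[151.6 249.2]]
[0.441 0.308 0.15 ] [[308. 238.]] [[145.1 248.1]]
[0.441 0.308 0.2  ] [[322. 170.]] [[138.  246.9]]
```

```bash
python3 - <<'E'
from h import *
T=np.array([.2514,-.6257,.1994]);d=np.array([.373,-.928,0])
for s in (-.0427,.0427,-.057,.057):
  for z in (0,.013,.03): print(s,z,(proj("scene",T+s*d+[0,0,z])).round(1))
print(proj("scene",T+[0,0,.073]))
im=cv2.imread("pics/scene0.png")
cv2.imwrite("pics/sc3.png",cv2.resize(im[0:80,40:140],None,fx=7,fy=7,interpolation=cv2.INTER_CUBIC))
E
```

```text
-0.0427 0 [[113.   77.5]]
-0.0427 0.013 [[112.1  72.9]]
-0.0427 0.03 [[110.8  66.8]]
0.0427 0 [[82.4 78.2]]
0.0427 0.013 [[81.3 73.6]]
0.0427 0.03 [[79.8 67.4]]
-0.057 0 [[118.1  77.4]]
-0.057 0.013 [[117.2  72.8]]
-0.057 0.03 [[116.   66.6]]
0.057 0 [[77.3 78.3]]
0.057 0.013 [[76.2 73.7]]
0.057 0.03 [[74.6 67.5]]
[[91.67266307 51.10181699]]
```

View pics/sc3.png

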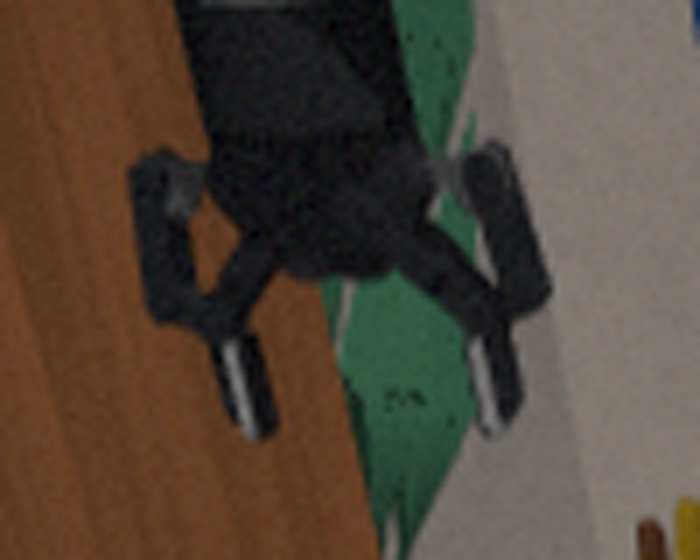

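The picture shows the fingertips about 30 mm higher than the reported TCP implies. I'll descend in steps and check with the camera and the contact force.

Call:
move_arm([
  [[0, 0, 0, 0, 0, 0.005, 0.056], [0, 0, 0, 0, 0, 0.01, 0.056], [0, 0, 0, 0, 0, 0.015, 0.056], [0, 0, 0, 0, 0, 0.02, 0.056], [0, 0, 0, 0, 0, 0.02, 0.056]],
])

```text
time: 5.18
eef_pos: [0.4686, 0.3074, 0.0106]
tcp_rot: [0.75, 0.661, 0.0, 0.0]
contact_force: [-0.3, 0.1, -0.0]
opening: 0.655
```

```bash
cat >> h.py <<'E'
def snap(name,win,f,c="scene"):
    im=read_camera(c)[:,:,::-1];x0,x1,y0,y1=win
    cv2.imwrite(name,cv2.resize(im[y0:y1,x0:x1],None,fx=f,fy=f,interpolation=cv2.INTER_CUBIC))
E
python3 - <<'E'
from h import *
status()
snap("pics/sc4.png",(370,490,170,270),5)
E
```

```text
t5.17 pos [0.4686 0.3074 0.0106] yaw_y -7.24 tilt 0.0008 F [-0.3  0.1 -0. ] op 0.0559 jig [-125.3  322.2] q [0.4  0.27 1.98 0.   0.89 0.53]
```

View pics/sc4.png

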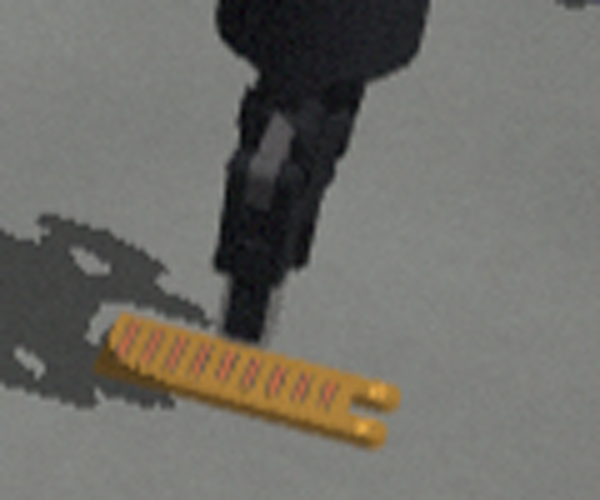

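Call:
move_arm([
  [[0, 0, 0, 0, 0, 0.003, 0.056], [0, 0, 0, 0, 0, 0.005, 0.056], [0, 0, 0, 0, 0, 0.007, 0.056], [0, 0, 0, 0, 0, 0.009, 0.056], [0, 0, 0, 0, 0, 0.009, 0.056]],
])

```text
time: 5.85
eef_pos: [0.4687, 0.3075, 0.0017]
tcp_rot: [0.75, 0.661, 0.001, 0.0]
contact_force: [0.4, -1.1, 0.4]
opening: 0.657
```

```bash
python3 - <<'E'
from h import *
status()
snap("pics/sc5.png",(370,490,170,270),5)
E
```

```text
t5.85 pos [0.4687 0.3075 0.0017] yaw_y -7.23 tilt 0.0010 F [ 0.4 -1.1  0.4] op 0.0561 jig [-125.2  322.2] q [0.4  0.29 1.98 0.   0.87 0.53]
```

View pics/sc5.png

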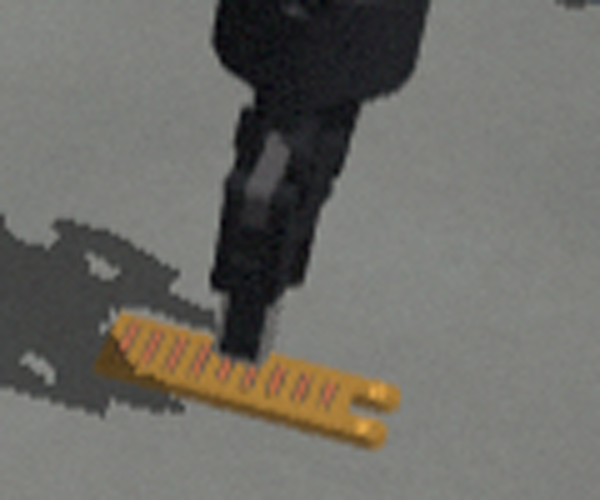

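Call:
move_arm([
  [[0, 0, 0, 0, 0, 0.005, 0.056], [0, 0, 0, 0, 0, 0.01, 0.056], [0, 0, 0, 0, 0, 0.014, 0.056], [0, 0, 0, 0, 0, 0.018, 0.056], [0, 0, 0, 0, 0, 0.018, 0.056]],
])

```text
time: 6.52
eef_pos: [0.4684, 0.3073, -0.0167]
tcp_rot: [0.75, 0.661, 0.0, -0.0]
contact_force: [0.2, -0.2, 0.2]
opening: 0.657
```

```bash
python3 - <<'E'
from h import *
status()
snap("pics/sc6.png",(370,490,170,270),5)
E
```

```text
t6.53 pos [ 0.4684  0.3073 -0.0167] yaw_y -7.24 tilt 0.0003 F [ 0.2 -0.2  0.2] op 0.0561 jig [-125.4  322.1] q [0.4  0.32 1.98 0.   0.84 0.53]
```

View pics/sc6.png

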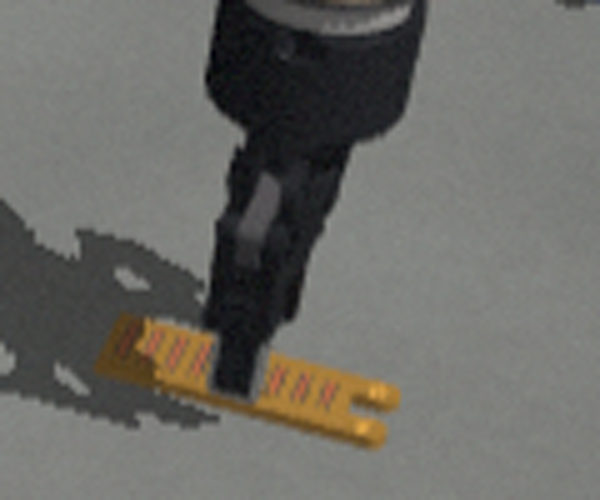

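```bash
python3 - <<'E'
from h import *
for x in (.49,.4965,.51):
  for z in (.005,.01,.015,.02): print(x,z,proj("scene",(x,.3038,z)))
print(proj("scene",back("top",(165,242),0.006)))
snap("pics/tp6.png",(110,210,190,270),7,"top")
E
```

```text
0.49 0.005 [[416.01126726 251.33959349]]
0.49 0.01 [[416.3891187  249.43592814]]
0.49 0.015 [[416.76916796 247.52118991]]
0.49 0.02 [[417.15143428 245.59528189]]
0.4965 0.005 [[415.61446127 253.17816748]]
0.4965 0.01 [[415.99306505 251.27024373]]
0.4965 0.015 [[416.37388218 249.3511661 ]]
0.4965 0.02 [[416.75693213 247.42083649]]
0.51 0.005 [[414.77741753 257.05655359]]
0.51 0.01 [[415.15757039 255.1398227 ]]
0.51 0.015 [[415.53996928 253.21176727]]
0.51 0.02 [[415.92463417 251.27228665]]
[[416.32869933 243.85124824]]
```

View pics/tp6.png

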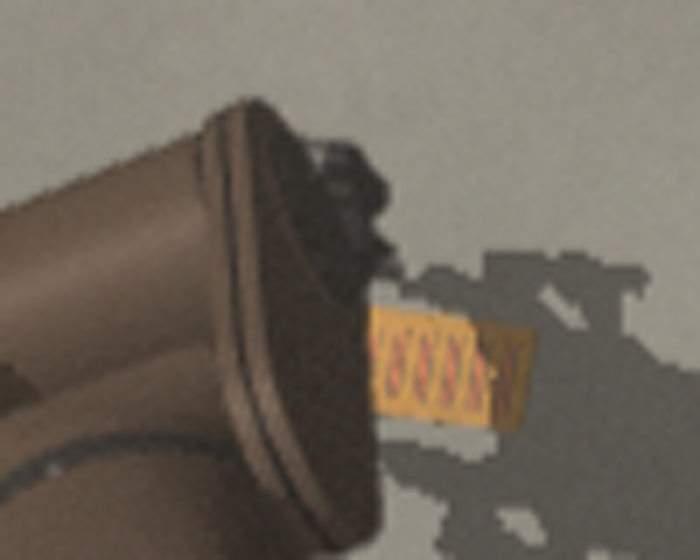

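Call:
move_arm([
  [[0, 0, 0, 0, 0, 0.003, 0.056], [0, 0, 0, 0, 0, 0.006, 0.056], [0, 0, 0, 0, 0, 0.008, 0.056], [0, 0, 0, 0, 0, 0.01, 0.056], [0, 0, 0, 0, 0, 0.01, 0.056]],
])

```text
time: 7.25
eef_pos: [0.4687, 0.3075, -0.0264]
tcp_rot: [0.75, 0.661, 0.0, 0.0]
contact_force: [-0.3, -0.4, -0.3]
opening: 0.65
```

```bash
python3 - <<'E'
from h import *
status()
snap("pics/sc7.png",(370,490,170,270),5)
E
```

```text
t7.25 pos [ 0.4687  0.3075 -0.0264] yaw_y -7.23 tilt 0.0009 F [-0.3 -0.4 -0.3] op 0.0555 jig [-125.2  322.3] q [0.4  0.34 1.98 0.   0.82 0.53]
```

View pics/sc7.png

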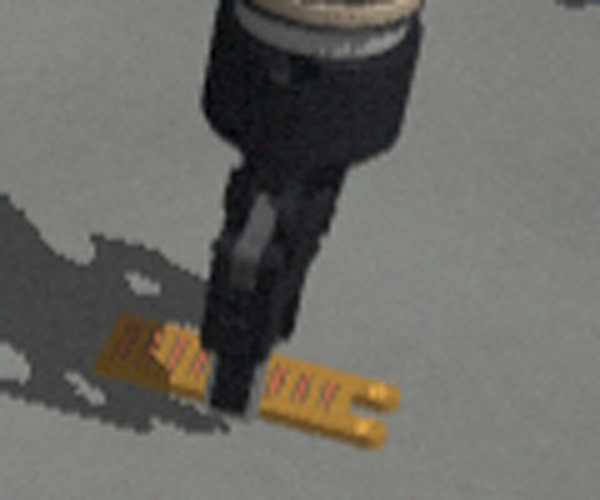

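Call:
move_arm([
  [[0, 0, 0, 0, 0, 0.002, 0.048], [0, 0, 0, 0, 0, 0.002, 0.042], [0, 0, 0, 0, 0, 0.002, 0.035], [0, 0, 0, 0, 0, 0.002, 0.03], [0, 0, 0, 0, 0, 0.002, 0.03]],
], force=50)

```text
time: 7.92
eef_pos: [0.4686, 0.3076, -0.028]
tcp_rot: [0.75, 0.661, 0.0, -0.0]
contact_force: [-3.7, 0.1, 4.5]
opening: 0.435
```

```bash
python3 - <<'E'
from h import *
status()
snap("pics/sc8.png",(370,490,170,270),5)
E
```

```text
t7.92 pos [ 0.4686  0.3076 -0.028 ] yaw_y -7.24 tilt 0.0006 F [-3.7  0.1  4.5] op 0.0372 jig [-125.3  322.3] q [0.4  0.34 1.98 0.   0.82 0.53]
```

View pics/sc8.png

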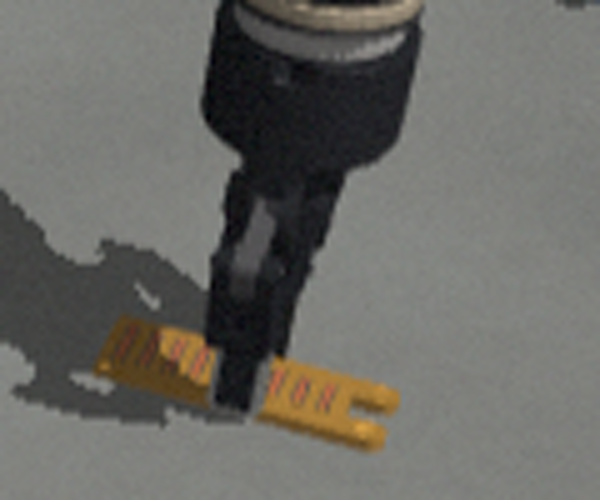

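Call:
move_arm([
  [[0, 0, 0, 0, 0, 0, 0.03], [0, 0, 0, 0, 0, -0.01, 0.03], [0, 0, 0, 0, 0, -0.025, 0.03], [0, 0, 0, 0, 0, -0.05, 0.03], [0, 0, 0, 0, 0, -0.08, 0.03]],
], force=70)

```text
time: 8.6
eef_pos: [0.4683, 0.3073, 0.0529]
tcp_rot: [0.75, 0.661, 0.0, -0.0]
contact_force: [0.6, 0.1, -1.2]
opening: 0.417
```

```bash
python3 - <<'E'
from h import *
status()
snap("pics/sc9.png",(370,490,150,270),5)
E
```

```text
t8.60 pos [0.4683 0.3073 0.0529] yaw_y -7.24 tilt 0.0002 F [ 0.6  0.1 -1.2] op 0.0356 jig [-125.5  322. ] q [0.4  0.21 1.97 0.   0.97 0.53]
```

View pics/sc9.png

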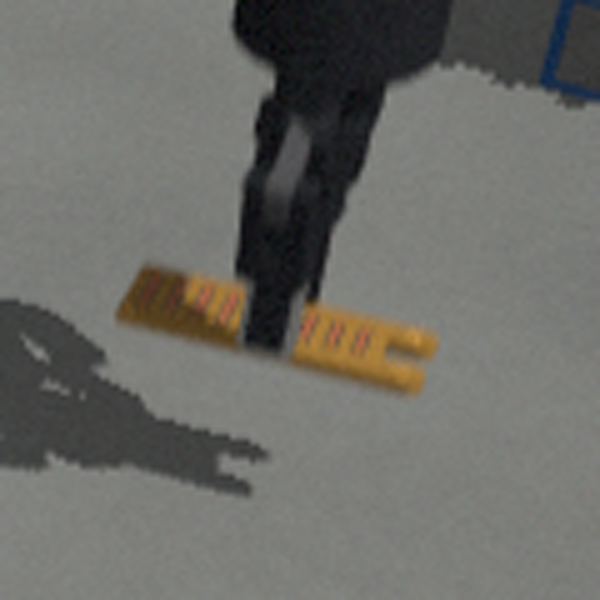

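```bash
python3 - <<'E'
from h import *
s=get_state()["eef_pos"];T=np.r_[J(0,.015),.05]
rows([tuple(s+(T-s)*k/6)+(-7.24+4.44*k/6,) for k in range(1,7)])
E
```

```text
t8.65 pos [0.4715 0.3088 0.0579] yaw_y -7.22 tilt 0.0086 F [1.8 1.8 1.2] op 0.0360 jig [-122.4  323.7] q [0.4  0.2  1.96 0.   0.97 0.53]
[ 0.4, -0.3, -0.7 , -0.0497, 0.0243, 0.0013 ]
[ 0.4, -0.3, -1.5 , -0.0995, 0.0486, 0.0025 ]
[ 0.4, -0.3, -2.2 , -0.1492, 0.0729, 0.0038 ]
[ 0.4, -0.2, -2.9 , -0.1989, 0.0972, 0.0051 ]
[ 0.4, -0.2, -3.7 , -0.2487, 0.1215, 0.0064 ]
[ 0.4, -0.2, -4.4 , -0.2984, 0.1458, 0.0076 ]
```

Call:
move_arm([
  [[0.2, -0.1, -0.7, -0.05, 0.024, 0, 0.03], [0.4, -0.3, -1.5, -0.1, 0.049, 0, 0.03], [0.4, -0.3, -2.5, -0.15, 0.073, 0, 0.03], [0.4, -0.3, -3.5, -0.2, 0.098, 0, 0.03], [0.4, -0.2, -4.4, -0.25, 0.122, 0, 0.03]],
])

```text
time: 9.28
eef_pos: [0.5618, 0.0436, 0.0579]
tcp_rot: [0.724, 0.69, 0.001, 0.001]
contact_force: [0.4, 0.4, -1.5]
opening: 0.42
```

```bash
python3 - <<'E'
from h import *
rows([tuple(J(0,.015))+(.05,-2.8),tuple(J(0,.015))+(.03,-2.8)])
E
```

```text
t9.28 pos [0.5618 0.0436 0.0579] yaw_y -2.80 tilt 0.0022 F [ 0.4  0.4 -1.5] op 0.0358 jig [-19.3  63.3] q [-0.1   0.2   1.96  0.    0.98 -0.05]
[ 0.1, -0.0, 0.0 , -0.0483, 0.0193, 0.0079 ]
[ 0.1, -0.0, 0.0 , -0.0483, 0.0192, 0.0279 ]
```

Call:
move_arm([
  [[0.1, 0, 0, -0.025, 0.01, 0.004, 0.03], [0.1, 0, 0, -0.048, 0.019, 0.01, 0.03], [0.1, 0, 0, -0.048, 0.019, 0.02, 0.03], [0.1, 0, 0, -0.048, 0.019, 0.03, 0.03], [0.1, 0, 0, -0.048, 0.019, 0.03, 0.03]],
])

```text
time: 9.9
eef_pos: [0.5769, -0.004, 0.0263]
tcp_rot: [0.724, 0.69, -0.001, -0.002]
contact_force: [-0.0, 0.6, -2.5]
opening: 0.421
```

```bash
python3 - <<'E'
from h import *
status()
snap("pics/sc10.png",(160,340,150,290),4)
snap("pics/tp10.png",(220,360,140,260),5,"top")
E
```

```text
t9.90 pos [ 0.5769 -0.004   0.0263] yaw_y -2.73 tilt 0.0033 F [-0.   0.6 -2.5] op 0.0360 jig [-1.9 16.5] q [-0.18  0.28  1.93  0.    0.93 -0.14]
```

View pics/sc10.png

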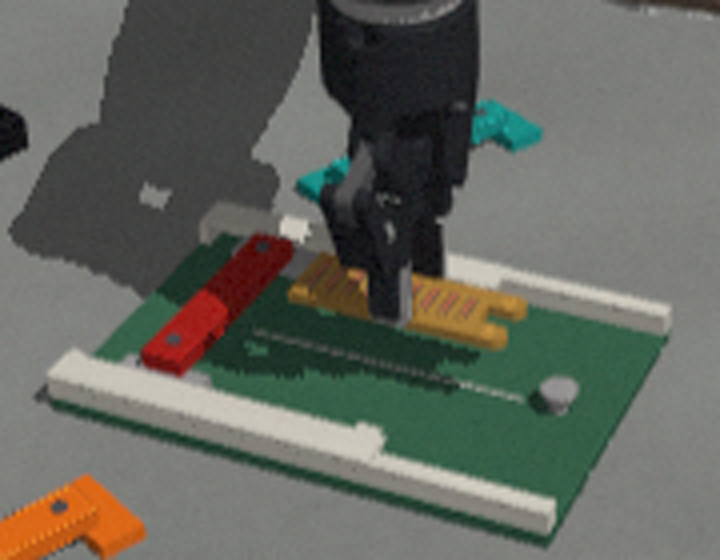

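View pics/tp10.png

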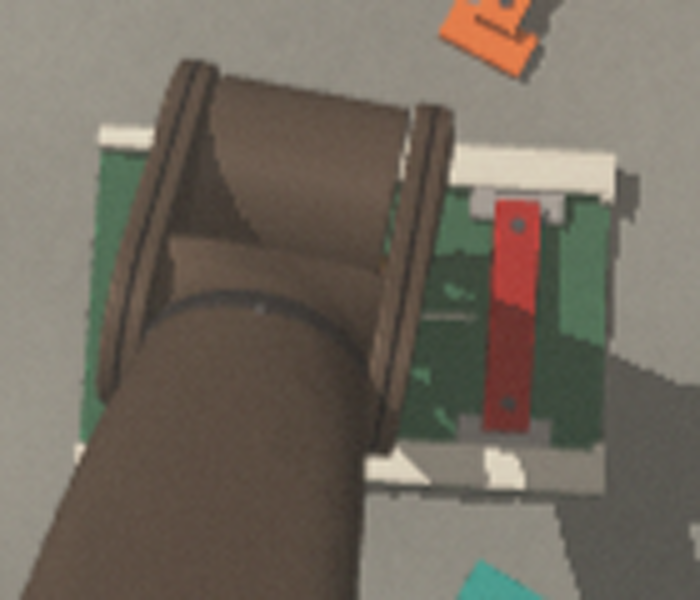

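```bash
python3 - <<'E'
from h import *
s,R=status();c=s["eef_pos"][:2]
# prong tips & tail top corners predicted in sc10 crop
for l,w in [(.06,.015),(.06,-.015),(-.06,.02),(-.06,-.02)]:
    p=toJ(c)+[w,l]
    for z in(.054,.060):
        print(l,w,z,((proj("scene",np.r_[J(*p),z])-[160,150]+.5)*4).round())
rows([tuple(J(0,.015))+(.0,-2.8),tuple(J(0,.015))+(-.017,-2.8)])
E
```

```text
t10.00 pos [ 0.5782 -0.0043  0.0277] yaw_y -2.73 tilt 0.0009 F [ 0.2 -0.5 -1.7] op 0.0362 jig [-0.6 16.2] q [-0.18  0.28  1.93  0.    0.93 -0.14]
0.06 0.015 0.054 [[505. 350.]]
0.06 0.015 0.06 [[505. 341.]]
0.06 -0.015 0.054 [[527. 318.]]
0.06 -0.015 0.06 [[527. 308.]]
-0.06 0.02 0.054 [[287. 303.]]
-0.06 0.02 0.06 [[287. 294.]]
-0.06 -0.02 0.054 [[322. 263.]]
-0.06 -0.02 0.06 [[321. 254.]]
t10.00 pos [ 0.5782 -0.0043  0.0277] yaw_y -2.73 tilt 0.0009 F [ 0.2 -0.5 -1.7] op 0.0362 jig [-0.6 16.2] q [-0.18  0.28  1.93  0.    0.93 -0.14]
[ -0.0, -0.1, 0.1 , -0.0012, 0.0006, 0.0277 ]
[ -0.0, -0.1, 0.1 , -0.0013, 0.0006, 0.0447 ]
```

Call:
move_arm([
  [[0, 0, 0, -0.001, 0.0006, 0.012, 0.03], [0, 0, 0, -0.001, 0.0006, 0.025, 0.03], [0, 0, 0, -0.001, 0.0006, 0.035, 0.03], [0, 0, 0, -0.001, 0.0006, 0.041, 0.03], [0, 0, 0, -0.001, 0.0006, 0.044, 0.03]],
])

```text
time: 10.62
eef_pos: [0.5785, -0.0053, -0.0169]
tcp_rot: [0.724, 0.69, 0.0, -0.001]
contact_force: [-0.6, -0.8, -1.7]
opening: 0.422
```

```bash
python3 - <<'E'
from h import *
snap("pics/sc11.png",(160,340,150,290),4)
rows([tuple(J(0,.015))+(-.018,-2.8)])
E
```

```text
t10.68 pos [ 0.5785 -0.0053 -0.017 ] yaw_y -2.73 tilt 0.0014 F [-0.7 -0.  -2.2] op 0.0358 jig [-0.3 15.2] q [-0.18  0.35  1.94  0.    0.85 -0.14]
[ -0.1, -0.1, 0.1 , -0.0002, 0.0003, 0.0010 ]
```

View pics/sc11.png

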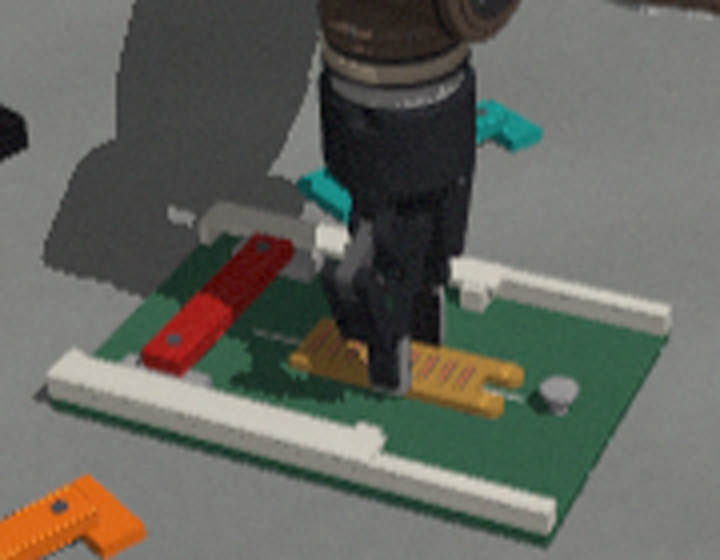

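Call:
move_arm([
  [[0, 0, 0, 0, 0, 0.0005, 0.03], [0, 0, 0, 0, 0, 0.001, 0.03], [0, 0, 0, 0, 0, 0.0015, 0.03], [0, 0, 0, 0, 0, 0.0015, 0.03], [0, 0, 0, 0, 0, 0.0015, 0.03]],
])

```text
time: 11.3
eef_pos: [0.5788, -0.0054, -0.0177]
tcp_rot: [0.724, 0.69, 0.0, -0.0]
contact_force: [-2.7, -0.4, 5.1]
opening: 0.42
```

```bash
python3 - <<'E'
from h import *
rows([tuple(J(0,y))+(-.018,-2.8) for y in (.02,.03,.04)])
E
```

```text
t11.30 pos [ 0.5788 -0.0054 -0.0177] yaw_y -2.72 tilt 0.0009 F [-2.7 -0.4  5.1] op 0.0358 jig [ 0.  15.2] q [-0.18  0.35  1.94  0.    0.85 -0.14]
[ -0.0, -0.0, 0.1 , 0.0048, -0.0000, 0.0003 ]
[ -0.0, -0.0, 0.1 , 0.0148, -0.0000, 0.0003 ]
[ -0.0, -0.0, 0.1 , 0.0248, -0.0000, 0.0003 ]
```

Call:
move_arm([
  [[0, 0, 0, 0.005, 0, 0, 0.03], [0, 0, 0, 0.011, 0, 0, 0.03], [0, 0, 0, 0.017, 0, 0, 0.03], [0, 0, 0, 0.023, 0, 0, 0.03], [0, 0, 0, 0.028, 0, 0, 0.03]],
])

```text
time: 11.92
eef_pos: [0.5802, 0.023, -0.0177]
tcp_rot: [0.724, 0.69, 0.0, -0.0]
contact_force: [-0.7, -2.0, 0.7]
opening: 0.419
```

```bash
python3 - <<'E'
from h import *
status()
snap("pics/sc12.png",(220,340,200,290),6)
E
```

```text
t11.93 pos [ 0.5802  0.023  -0.0177] yaw_y -2.70 tilt 0.0007 F [-0.7 -2.   0.7] op 0.0358 jig [ 0.1 43.6] q [-0.14  0.36  1.93  0.    0.85 -0.09]
```

View pics/sc12.png

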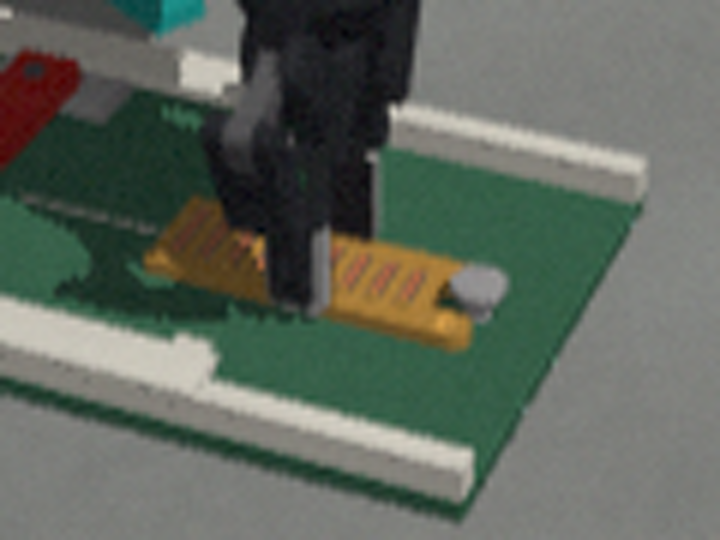

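Call:
move_arm([
  [[0, 0, 0, 0.003, 0, 0, 0.03], [0, 0, 0, 0.005, 0, 0, 0.03], [0, 0, 0, 0.007, 0, 0, 0.03], [0, 0, 0, 0.009, 0, 0, 0.03], [0, 0, 0, 0.009, 0, 0, 0.03]],
])

```text
time: 12.6
eef_pos: [0.5804, 0.0325, -0.0177]
tcp_rot: [0.723, 0.69, 0.0, -0.001]
contact_force: [-1.4, -2.4, 2.2]
opening: 0.422
```

```bash
python3 - <<'E'
from h import *
status()
snap("pics/sc13.png",(220,340,200,290),6)
E
```

```text
t12.60 pos [ 0.5804  0.0325 -0.0177] yaw_y -2.68 tilt 0.0014 F [-1.4 -2.4  2.2] op 0.0361 jig [-0.2 53.1] q [-0.12  0.36  1.93  0.    0.85 -0.07]
```

View pics/sc13.png

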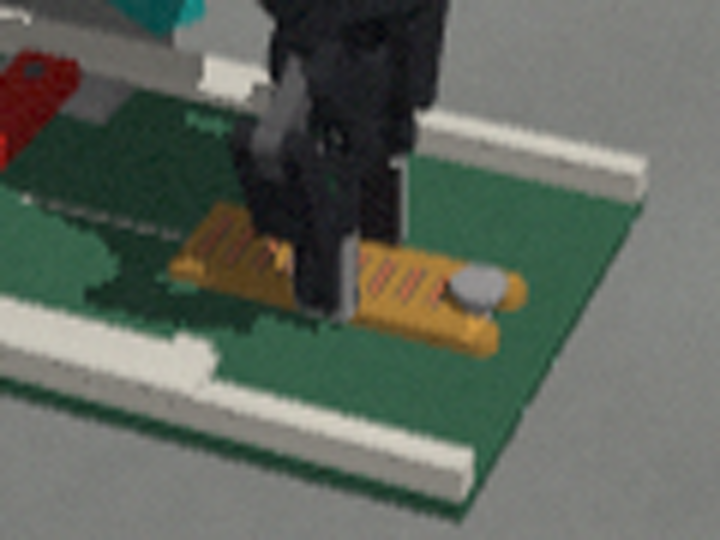

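Call:
move_arm([
  [[0, 0, 0, 0.0006, 0, 0, 0.03], [0, 0, 0, 0.0012, 0, 0, 0.03], [0, 0, 0, 0.0018, 0, 0, 0.03], [0, 0, 0, 0.002, 0, 0, 0.03], [0, 0, 0, 0.002, 0, 0, 0.03]],
])

```text
time: 13.28
eef_pos: [0.5804, 0.0327, -0.0177]
tcp_rot: [0.723, 0.691, -0.001, 0.0]
contact_force: [-2.7, -8.1, 2.1]
opening: 0.423
```

```bash
python3 - <<'E'
from h import *
status()
E
```

```text
t13.28 pos [ 0.5804  0.0327 -0.0177] yaw_y -2.62 tilt 0.0024 F [-2.7 -8.1  2.1] op 0.0361 jig [-0.2 53.3] q [-0.12  0.36  1.93 -0.    0.85 -0.07]
```

Call:
move_arm([
  [[0, 0, 0, 0, 0, 0, 0.045], [0, 0, 0, 0, 0, 0, 0.05], [0, 0, 0, 0, 0, 0, 0.056], [0, 0, 0, 0, 0, -0.03, 0.056], [0, 0, 0, 0, 0, -0.06, 0.056]],
])

```text
time: 13.9
eef_pos: [0.58, 0.0334, 0.0424]
tcp_rot: [0.723, 0.691, -0.001, -0.0]
contact_force: [1.9, -0.1, -0.5]
opening: 0.654
```

Call:
move_arm([
  [[0, 0, 0, -0.05, 0, -0.02, 0.06], [0, 0, 0, -0.1, 0, -0.03, 0.065], [0, 0, 0, -0.15, 0, -0.03, 0.065], [0, 0, 0, -0.18, 0, -0.03, 0.065], [0, 0, 0, -0.2, 0, -0.03, 0.065]],
])

```text
time: 14.52
eef_pos: [0.571, -0.1674, 0.0728]
tcp_rot: [0.723, 0.69, -0.001, -0.0]
contact_force: [0.3, -0.4, -0.6]
opening: 0.764
```

```bash
cat >> h.py <<'E'
def meas(vis=None):
    out={}
    for c in K:
        I=read_camera(c);Hh=hsv(I)
        wj={"top":(225,355,155,250),"scene":(160,345,190,290)}[c]
        w=np.zeros(I.shape[:2],bool);w[wj[2]:wj[3],wj[0]:wj[1]]=1
        pl=w&(Hh[...,0]>8)&(Hh[...,0]<30)&(Hh[...,1]>90)&(Hh[...,2]>60)
        red=w&((Hh[...,0]<6)|(Hh[...,0]>172))&(Hh[...,1]>130)&(Hh[...,2]>40)
        n,l,st,ce=cv2.connectedComponentsWithStats(red.astype(np.uint8))
        for nm,m,z in(("plate",pl,.015),("bar",red,.0305)):
            if m.sum()<50: print(c,nm,"none");continue
            (cx,cy),(a,b),an=rect(m,c,z);print(c,nm,"jig mm",np.round(toJ([cx/1000,cy/1000])*1000,1),"size",round(a,1),round(b,1),"ang",round(an,2))
        if vis: cv2.imwrite(f"pics/{vis}_{c}.png",cv2.resize(I[wj[2]:wj[3],wj[0]:wj[1],::-1],None,fx=4,fy=4,interpolation=cv2.INTER_CUBIC))
E
python3 - <<'E'
from h import *
status();meas("m1")
E
```

```text
t14.53 pos [ 0.571  -0.1674  0.0728] yaw_y -2.69 tilt 0.0020 F [ 0.3 -0.4 -0.6] op 0.0653 jig [   0.2 -147.1] q [-0.45  0.25  1.87 -0.    1.02 -0.41]
scene plate jig mm [-0.2 52.1] size 122.4 47.7 ang 87.39
scene bar jig mm [  1.9 -94.3] size 31.4 132.2 ang 85.72
top plate jig mm [ 0.9 52.5] size 120.0 40.8 ang 87.47
top bar jig mm [ 23.6 -97.5] size 22.5 71.8 ang 85.25
```

View pics/m1_scene.png

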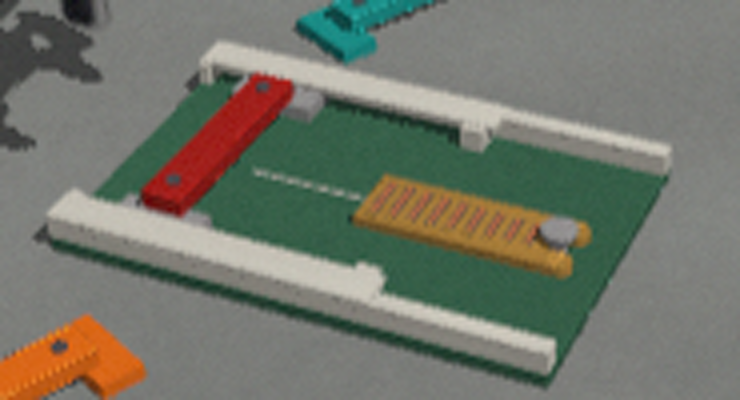

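View pics/m1_top.png

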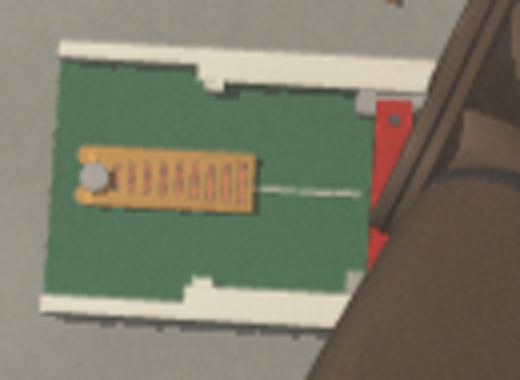

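```bash
python3 - <<'E'
from h import *
d=-2.8
rows([tuple(J(0,-.142))+(.04,d),tuple(J(0,-.142))+(.0,d),tuple(J(0,-.142))+(-.017,d)])
E
```

```text
t14.62 pos [ 0.5711 -0.1676  0.0727] yaw_y -2.73 tilt 0.0023 F [-0.4  0.7 -0.5] op 0.0651 jig [   0.3 -147.2] q [-0.45  0.25  1.87 -0.    1.02 -0.41]
[ -0.1, 0.1, 0.1 , 0.0053, -0.0002, 0.0327 ]
[ -0.1, 0.1, 0.1 , 0.0053, -0.0001, 0.0727 ]
[ -0.1, 0.1, 0.1 , 0.0053, -0.0001, 0.0897 ]
```

Call:
move_arm([
  [[-0.1, 0.1, 0.1, 0.003, 0, 0.02, 0.064], [-0.1, 0.1, 0.1, 0.005, 0, 0.045, 0.064], [-0.1, 0.1, 0.1, 0.005, 0, 0.07, 0.064], [-0.1, 0.1, 0.1, 0.005, 0, 0.083, 0.064], [-0.1, 0.1, 0.1, 0.005, 0, 0.088, 0.064]],
])

```text
time: 15.25
eef_pos: [0.5704, -0.1614, -0.0169]
tcp_rot: [0.724, 0.69, -0.0, -0.001]
contact_force: [-0.9, 0.1, 0.5]
opening: 0.751
```

```bash
python3 - <<'E'
from h import *
status();snap("pics/sc14.png",(140,320,160,290),4.4)
E
```

```text
t15.25 pos [ 0.5704 -0.1614 -0.0169] yaw_y -2.77 tilt 0.0029 F [-0.9  0.1  0.5] op 0.0641 jig [  -0.7 -141.1] q [-0.45  0.38  1.9   0.    0.86 -0.4 ]
```

View pics/sc14.png

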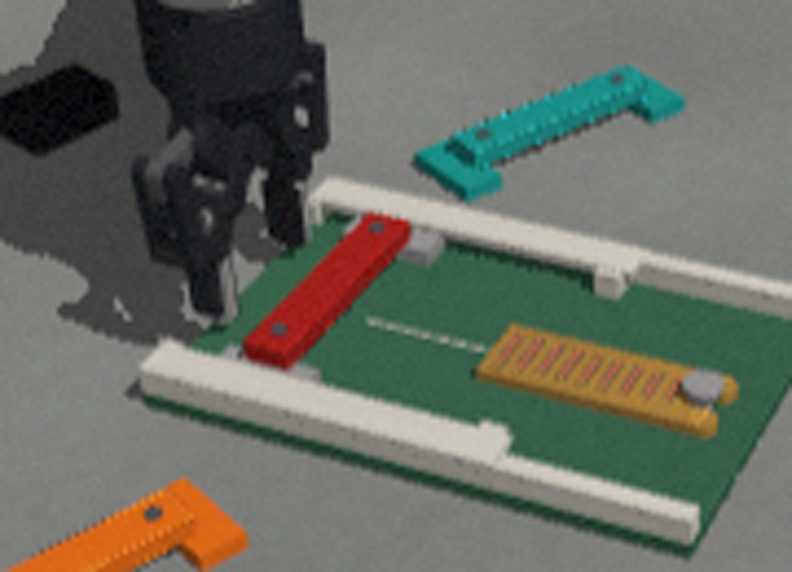

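```bash
python3 - <<'E'
from h import *
d=-2.8
rows([tuple(J(0,y))+(-.017,d+t) for y,t in((-.132,0),(-.124,0),(-.121,2),(-.118,4),(-.118,4))])
E
```

```text
t15.30 pos [ 0.5706 -0.1617 -0.0166] yaw_y -2.79 tilt 0.0021 F [-0.   0.3  0. ] op 0.0641 jig [  -0.5 -141.4] q [-0.45  0.38  1.9   0.    0.86 -0.4 ]
[ -0.1, -0.1, 0.0 , 0.0094, 0.0005, 0.0004 ]
[ -0.1, -0.1, 0.0 , 0.0174, 0.0005, 0.0004 ]
[ -0.1, -0.1, -2.0 , 0.0204, 0.0005, 0.0004 ]
[ -0.1, -0.1, -4.0 , 0.0234, 0.0005, 0.0004 ]
[ -0.1, -0.1, -4.0 , 0.0234, 0.0005, 0.0004 ]
```

Call:
move_arm([
  [[-0.1, -0.1, 0, 0.009, 0.0005, 0, 0.064], [-0.1, -0.1, 0, 0.017, 0.0005, 0, 0.064], [-0.1, -0.1, -2, 0.02, 0.0005, 0, 0.064], [-0.1, -0.1, -4, 0.023, 0.0005, 0, 0.064], [-0.1, -0.1, -4, 0.023, 0.0005, 0, 0.064]],
])

```text
time: 15.92
eef_pos: [0.5726, -0.1388, -0.0161]
tcp_rot: [0.699, 0.715, 0.0, 0.001]
contact_force: [-0.3, -0.8, 0.7]
opening: 0.755
```

```bash
python3 - <<'E'
from h import *
d=-2.8
status();snap("pics/sc15.png",(140,320,160,290),4.4)
rows([tuple(J(0,y))+(-.017,d+t) for y,t in((-.1155,0),(-.1125,-4),(-.110,0),(-.107,4),(-.107,4))])
E
```

```text
t15.93 pos [ 0.5726 -0.1388 -0.0161] yaw_y 1.23 tilt 0.0011 F [-0.3 -0.8  0.7] op 0.0645 jig [   0.4 -118.4] q [-0.41  0.37  1.91 -0.    0.86 -0.43]
t15.97 pos [ 0.5724 -0.1388 -0.0163] yaw_y 1.21 tilt 0.0005 F [-0.3 -0.6 -0.2] op 0.0639 jig [   0.2 -118.4] q [-0.41  0.37  1.91 -0.    0.86 -0.43]
[ 0.0, 0.0, 4.0 , 0.0029, -0.0000, 0.0007 ]
[ 0.0, 0.0, 8.0 , 0.0059, 0.0002, 0.0007 ]
[ 0.0, 0.0, 4.0 , 0.0084, 0.0004, 0.0007 ]
[ 0.0, 0.0, 0.0 , 0.0114, 0.0006, 0.0007 ]
[ 0.0, 0.0, 0.0 , 0.0114, 0.0006, 0.0007 ]
```

View pics/sc15.png

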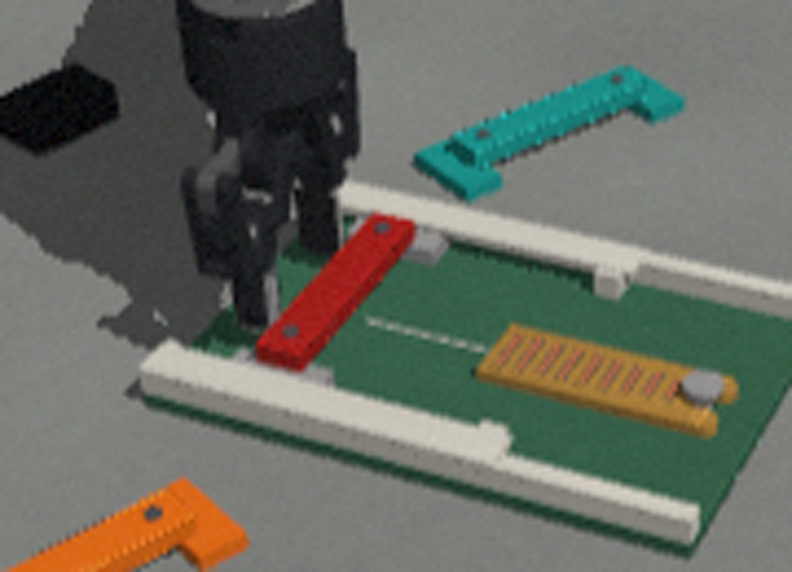

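Call:
move_arm([
  [[0, 0, 4, 0.003, 0, 0, 0.064], [0, 0, 8, 0.006, 0.0003, 0, 0.064], [0, 0, 4, 0.009, 0.0005, 0, 0.064], [0, 0, 0, 0.0115, 0.0006, 0, 0.064], [0, 0, 0, 0.0115, 0.0006, 0, 0.064]],
])

```text
time: 16.6
eef_pos: [0.5727, -0.1272, -0.0163]
tcp_rot: [0.7, 0.714, 0.0, 0.0]
contact_force: [0.7, -0.4, 0.3]
opening: 0.753
```

```bash
python3 - <<'E'
from h import *
status();snap("pics/sc16.png",(140,320,160,290),4.4)
E
```

```text
t16.60 pos [ 0.5727 -0.1272 -0.0163] yaw_y 1.15 tilt 0.0003 F [ 0.7 -0.4  0.3] op 0.0643 jig [-1.000e-01 -1.068e+02] q [-0.39  0.37  1.92  0.    0.86 -0.41]
```

View pics/sc16.png

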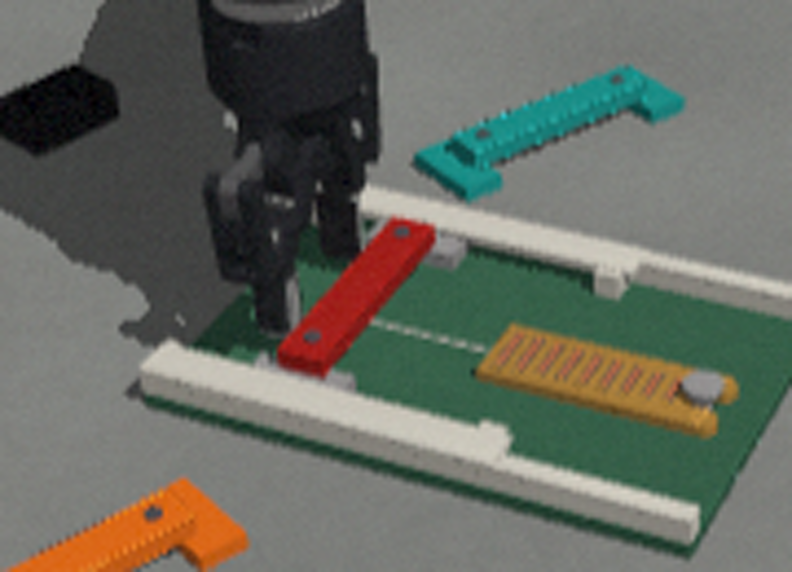

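Both ends are advancing in turn with only small skew, so I'll continue.

Call:
move_arm([
  [[0, 0, 4, 0.003, 0, 0, 0.064], [0, 0, 8, 0.006, 0.0003, 0, 0.064], [0, 0, 4, 0.009, 0.0005, 0, 0.064], [0, 0, 0, 0.0115, 0.0007, 0, 0.064], [0, 0, 0, 0.0115, 0.0007, 0, 0.064]],
])

```text
time: 17.27
eef_pos: [0.5731, -0.1156, -0.0164]
tcp_rot: [0.701, 0.713, 0.0, -0.0]
contact_force: [0.3, -0.2, -0.4]
opening: 0.747
```

Call:
move_arm([
  [[0, 0, 4, 0.003, 0, 0, 0.064], [0, 0, 8, 0.006, 0.0003, 0, 0.064], [0, 0, 4, 0.009, 0.0005, 0, 0.064], [0, 0, 0, 0.0115, 0.0007, 0, 0.064], [0, 0, 0, 0.0115, 0.0007, 0, 0.064]],
])

```text
time: 17.9
eef_pos: [0.5735, -0.104, -0.0164]
tcp_rot: [0.701, 0.713, 0.0, -0.0]
contact_force: [-0.7, -1.3, 0.1]
opening: 0.748
```

```bash
python3 - <<'E'
from h import *
status();snap("pics/sc17.png",(140,320,160,290),4.4)
E
```

```text
t17.90 pos [ 0.5735 -0.104  -0.0164] yaw_y 0.91 tilt 0.0010 F [-0.7 -1.3  0.1] op 0.0639 jig [ -0.5 -83.6] q [-0.35  0.36  1.93  0.    0.86 -0.37]
```

View pics/sc17.png

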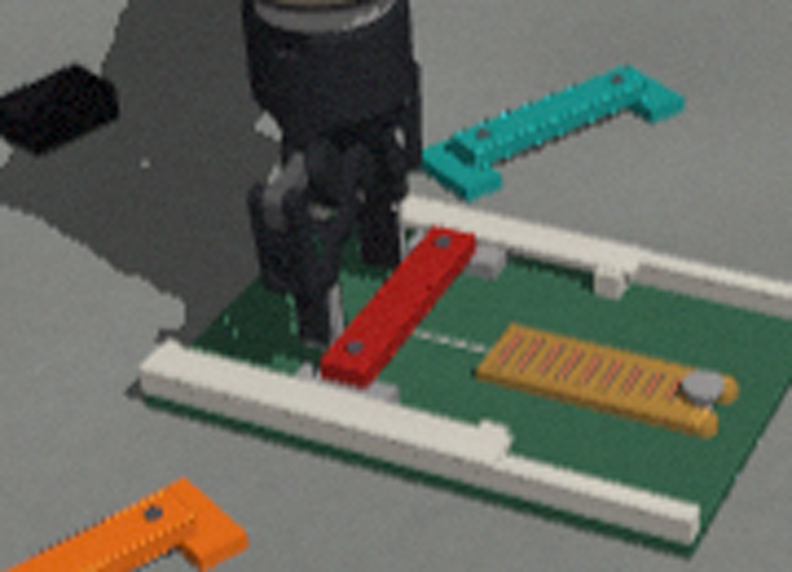

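Call:
move_arm([
  [[0, 0, 4, 0.003, 0, 0, 0.064], [0, 0, 8, 0.006, 0.0003, 0, 0.064], [0, 0, 4, 0.009, 0.0005, 0, 0.064], [0, 0, 0, 0.0115, 0.0008, 0, 0.064], [0, 0, 0, 0.0115, 0.0008, 0, 0.064]],
])

```text
time: 18.58
eef_pos: [0.574, -0.0923, -0.0164]
tcp_rot: [0.702, 0.712, 0.0, -0.001]
contact_force: [0.2, -0.9, -0.0]
opening: 0.745
```

Call:
move_arm([
  [[0, 0, 4, 0.003, 0, 0, 0.064], [0, 0, 8, 0.006, 0.0003, 0, 0.064], [0, 0, 4, 0.009, 0.0005, 0, 0.064], [0, 0, 0, 0.0115, 0.0008, 0, 0.064], [0, 0, 0, 0.0115, 0.0008, 0, 0.064]],
])

```text
time: 19.2
eef_pos: [0.5744, -0.0807, -0.0165]
tcp_rot: [0.703, 0.711, 0.0, -0.001]
contact_force: [1.1, -1.3, 0.5]
opening: 0.747
```

```bash
python3 - <<'E'
from h import *
status();snap("pics/sc18.png",(140,320,160,290),4.4)
E
```

```text
t19.20 pos [ 0.5744 -0.0807 -0.0165] yaw_y 0.64 tilt 0.0021 F [ 1.1 -1.3  0.5] op 0.0638 jig [ -0.6 -60.3] q [-0.32  0.36  1.93  0.    0.85 -0.33]
```

View pics/sc18.png

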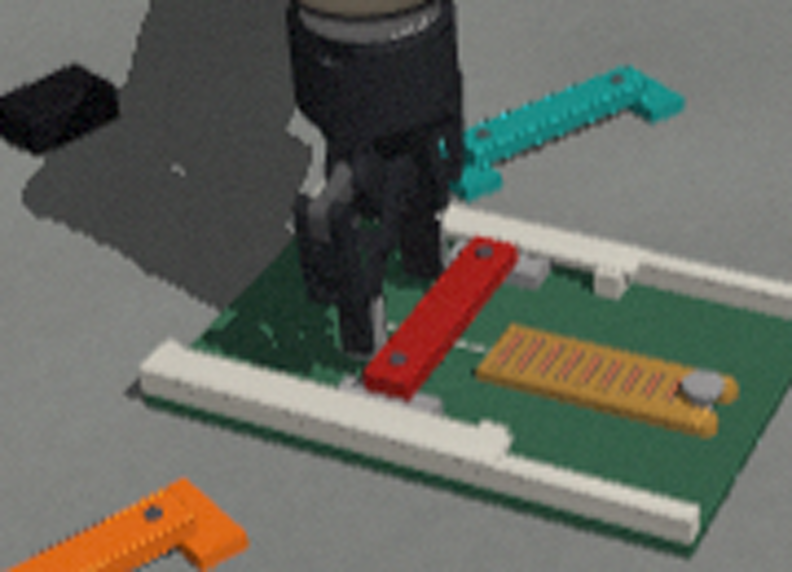

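Call:
move_arm([
  [[0, 0, 4, 0.003, 0, 0, 0.064], [0, 0, 8, 0.006, 0.0003, 0, 0.064], [0, 0, 4, 0.009, 0.0005, 0, 0.064], [0, 0, 0, 0.0115, 0.0008, 0, 0.064], [0, 0, 0, 0.0115, 0.0008, 0, 0.064]],
])

```text
time: 19.88
eef_pos: [0.575, -0.0691, -0.0165]
tcp_rot: [0.704, 0.71, 0.0, -0.001]
contact_force: [0.1, -0.0, 0.8]
opening: 0.753
```

Call:
move_arm([
  [[0, 0, 3.5, 0.003, 0, 0, 0.064], [0, 0, 6, 0.0055, 0.0002, 0, 0.064], [0, 0, 3.5, 0.0075, 0.0004, 0, 0.064], [0, 0, 1.5, 0.009, 0.0005, 0, 0.064], [0, 0, 1.5, 0.009, 0.0005, 0, 0.064]],
])

```text
time: 20.5
eef_pos: [0.5754, -0.06, -0.0165]
tcp_rot: [0.714, 0.701, 0.0, -0.001]
contact_force: [0.8, -0.6, 0.5]
opening: 0.75
```

```bash
python3 - <<'E'
from h import *
status();meas("m2")
rows([tuple(J(0,y))+(-.017,-2.8) for y in (-.037,-.034,-.031)])
E
```

```text
t20.50 pos [ 0.5754 -0.06   -0.0165] yaw_y -1.06 tilt 0.0027 F [ 0.8 -0.6  0.5] op 0.0640 jig [ -0.7 -39.6] q [-0.28  0.35  1.94  0.    0.85 -0.26]
scene plate jig mm [-0.5 52.6] size 121.5 48.2 ang 87.39
scene bar jig mm [  1.  -14.3] size 30.7 132.4 ang 87.74
top plate jig mm [ 0.6 74.8] size 75.8 40.8 ang 86.74
top bar none
t20.60 pos [ 0.5754 -0.0601 -0.0165] yaw_y -1.05 tilt 0.0027 F [ 1.  -1.5 -1.1] op 0.0638 jig [ -0.7 -39.6] q [-0.28  0.35  1.94  0.    0.85 -0.26]
[ -0.1, -0.1, 1.7 , 0.0026, 0.0008, 0.0005 ]
[ -0.1, -0.1, 1.7 , 0.0056, 0.0009, 0.0005 ]
[ -0.1, -0.1, 1.7 , 0.0086, 0.0010, 0.0005 ]
```

View pics/m2_scene.png

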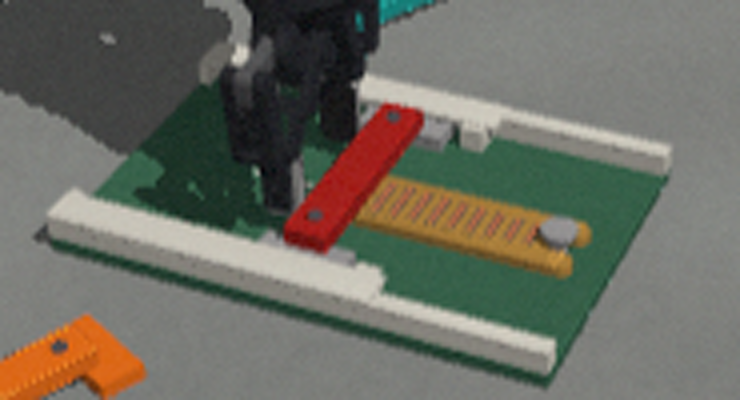

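Call:
move_arm([
  [[0, 0, 3, 0.0015, 0, 0, 0.064], [0, 0, 4, 0.0035, 0.0003, 0, 0.064], [0, 0, 2.5, 0.005, 0.0006, 0, 0.064], [0, 0, 1.7, 0.0065, 0.0008, 0, 0.064], [0, 0, 1.7, 0.0065, 0.0008, 0, 0.064]],
])

```text
time: 21.22
eef_pos: [0.5763, -0.0532, -0.0166]
tcp_rot: [0.724, 0.69, 0.0, -0.001]
contact_force: [-0.1, -1.0, 0.0]
opening: 0.752
```

Call:
move_arm([
  [[0, 0, 0, 0.001, 0, 0, 0.064], [0, 0, 0, 0.002, 0, 0, 0.064], [0, 0, 0, 0.003, 0, 0, 0.064], [0, 0, 0, 0.003, 0, 0, 0.064], [0, 0, 0, 0.003, 0, 0, 0.064]],
])

```text
time: 21.85
eef_pos: [0.5764, -0.0515, -0.0165]
tcp_rot: [0.724, 0.69, -0.0, -0.001]
contact_force: [-1.0, -8.1, -0.1]
opening: 0.75
```

```bash
python3 - <<'E'
from h import *
status();meas("m3")
E
```

```text
t21.85 pos [ 0.5764 -0.0515 -0.0165] yaw_y -2.75 tilt 0.0018 F [-1.  -8.1 -0.1] op 0.0640 jig [ -0.1 -31. ] q [-0.26  0.35  1.94  0.    0.85 -0.22]
scene plate jig mm [-0.3 56.7] size 113.3 47.6 ang 87.33
scene bar jig mm [ 2.  -6.7] size 31.4 132.1 ang 86.88
top plate jig mm [ 1.7 80.6] size 41.1 62.3 ang 0.38
top bar none
```

View pics/m3_scene.png

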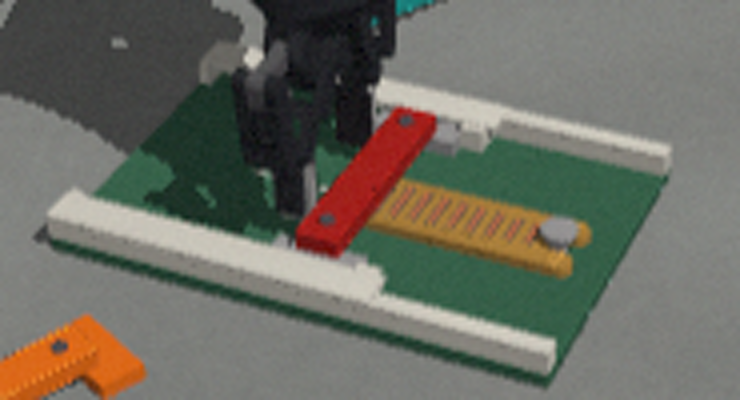

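Call:
move_arm([
  [[0, 0, -1.5, 0.002, 0, 0, 0.064], [0, 0, -1.5, 0.002, 0, 0, 0.064], [0, 0, 1.5, 0.002, 0, 0, 0.064], [0, 0, 1.5, 0.002, 0, 0, 0.064], [0, 0, 0, 0.002, 0, 0, 0.064]],
])

```text
time: 22.58
eef_pos: [0.5765, -0.0516, -0.0164]
tcp_rot: [0.723, 0.691, -0.002, 0.0]
contact_force: [-0.9, -9.4, 0.0]
opening: 0.751
```

Call:
move_arm([
  [[0, 0, 0, 0.001, 0, 0, 0.064], [0, 0, 0, 0.001, 0, 0, 0.064], [0, 0, 0, 0.001, 0, 0, 0.064], [0, 0, 0, 0.001, 0, 0, 0.064], [0, 0, 0, 0.001, 0, 0, 0.064]],
])

```text
time: 23.2
eef_pos: [0.5764, -0.0518, -0.0164]
tcp_rot: [0.723, 0.69, -0.002, 0.001]
contact_force: [-0.5, -6.8, -1.4]
opening: 0.754
```

```bash
python3 - <<'E'
from h import *
status()
E
```

```text
t23.20 pos [ 0.5764 -0.0518 -0.0164] yaw_y -2.67 tilt 0.0047 F [-0.5 -6.8 -1.4] op 0.0644 jig [ -0.  -31.3] q [-0.26  0.35  1.94 -0.01  0.85 -0.21]
```

Hard against both stops. Backing off, lifting, and moving clear to verify.

Call:
move_arm([
  [[0, 0, 0, -0.01, 0, 0, 0.064], [0, 0, 0, -0.03, 0, 0, 0.064], [0, 0, 0, -0.04, 0, -0.04, 0.064], [0, 0, 0, -0.04, 0, -0.09, 0.064], [0, 0, 0, -0.06, 0, -0.14, 0.064]],
])

```text
time: 23.82
eef_pos: [0.5735, -0.1113, 0.1251]
tcp_rot: [0.723, 0.691, -0.002, 0.0]
contact_force: [0.8, -1.2, -0.5]
opening: 0.749
```

Call:
move_arm([
  [[0, 0, 0, -0.06, 0, 0, 0.064], [0, 0, 0, -0.12, 0, 0, 0.064], [0, 0, 0, -0.18, 0, 0, 0.064], [0, 0, 0, -0.24, 0, 0, 0.064], [0, 0, 0, -0.26, 0, 0, 0.064]],
])

```text
time: 24.45
eef_pos: [0.5604, -0.3752, 0.1259]
tcp_rot: [0.725, 0.689, -0.002, 0.001]
contact_force: [-0.7, 0.3, 1.0]
opening: 0.748
```

```bash
python3 - <<'E'
from h import *
status();meas("m4")
E
```

```text
t24.45 pos [ 0.5604 -0.3752  0.1259] yaw_y -2.86 tilt 0.0039 F [-0.7  0.3  1. ] op 0.0638 jig [-2.000e-01 -3.551e+02] q [-0.74  0.35  1.64 -0.    1.15 -0.69]
scene plate jig mm [-0.3 56.7] size 113.3 47.6 ang 87.33
scene bar jig mm [ 2.  -6.1] size 30.4 132.1 ang 86.92
top plate jig mm [ 0.8 58.2] size 108.8 40.9 ang 87.15
top bar jig mm [-1.4 -8.2] size 23.0 121.8 ang 87.23
```

View pics/m4_scene.png

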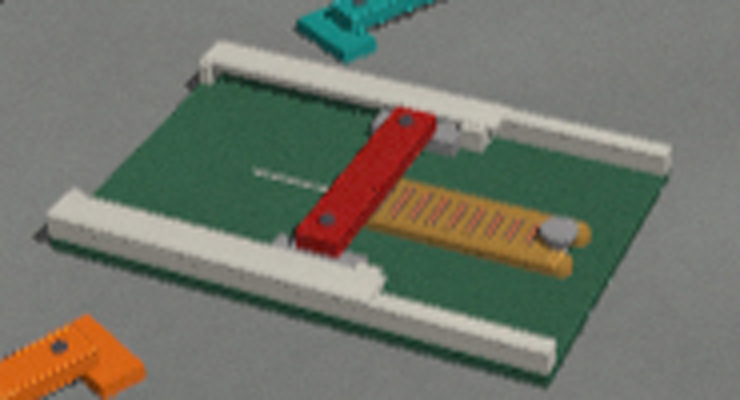

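View pics/m4_top.png

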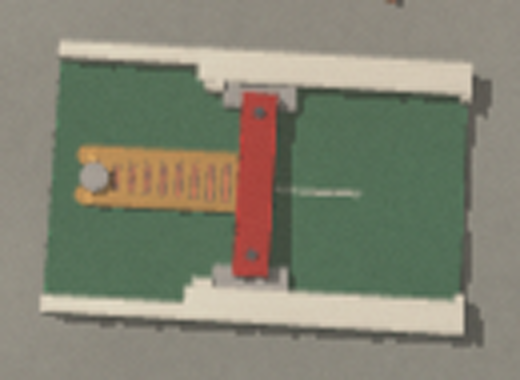

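```bash
python3 -c "
from plant import *
print(ticket.sign_off())"
```

```text
the job is handed in; nothing more can be done
None
```

The reed plate is home on the jig with its notch around the pin, and the keeper bar is closed over its tail. I handed the job in at about 24.6 s of the 64 s allowed.

**What I did**
- **Plate:** I laid it on the bed at jig y ≈ 15 mm, then slid it under the pin's head. It stopped at about 8 N with the tool at jig y 53.3 mm.
- **Keeper bar:** I held the gripper open behind it and rocked about ±4° so each end was pushed in turn. Both ends then pressed on the stops at 7 to 9 N.

**Last checks, with the arm clear of everything**
- **Plate:** before the bar covered its tail, the top camera put its centre at jig (0.9, 52.5) mm against the home position (0, 53). Its angle was within about 0.4° of the jig. The last pictures still show the notch around the pin.
- **Bar:** the top camera put it at jig (-1.4, -8.2) mm against the closed position (0, -8), and square to within about 0.2°.
- **Comb, cover plate and magnet block:** the arm never worked near them, but I did not measure their positions again at the end.

**What disagreed**
- **Tool height:** the reported TCP height read about 28 to 33 mm lower than the fingertips really were. I set heights from the pictures and the touch on the bench instead.
- **Scene camera:** it reads the bar about 2 to 3 mm further forward than the top camera does. That offset was there from the start, so I relied on the top camera.

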